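Set plaster balusters out to dry and start the drying timer

ROBOT

A 6-joint arm with a two-finger parallel gripper is mounted at the origin on the work surface. World frame = base frame: x ahead of the robot, y to its left, z up, the work surface at z = 0. Lengths are in m, angles in degrees, forces in N, time in s.
With the tool pointing down it reaches from about 0.3 to 1 m from the base axis. Payload 5.1 kg.
Tool frame: the origin (TCP) lies between the finger pads, 19 mm behind the fingertips; this is the grasp point; z points along the fingers, y is the line along which they close (so a half turn about z gives the same grasp; the last joint's range is limited). The gripper opens to 95 mm and grips with 3 to 60 N. Pads are 20 mm wide; open, the fingers measure 119 mm over their backs; the gripper's body (75 mm by 180 mm) begins 59 mm behind the grasp point.
Start: joints at [63.908, 7.093, 94.555, -0, 78.352, -4.733], TCP at [0.237, 0.605, 0.233] pointing down, gripper open.
Joint ranges: [-149.61, 149.61], [-58.7, 133.49], [1.44, 155.28], [-77.14, 257.14], [18.33, 153.61], [-166.67, 166.67]. Speed limits (degrees/s): [147.25, 147.25, 180, 180, 180, 180].

INTERFACE

Orientations are given as [roll, pitch, yaw] about the fixed x, y, z axes, in that order (R = Rz(yaw) Ry(pitch) Rx(roll)).
In Python, from plant import status, cams, job, nets gives the robot as it stands.
- The arm moves only by the shell command python3 -m creep 'ROWS' [OPENING] [FORCE]. ROWS is JSON, a list of rows, each a list of 4 numbers: the shift along the tool's x, y, z in units of 0.5 m (1.0 is 0.5 m), then the turn about the tool's z in units of pi/2 rad (1.0 is pi/2 rad). A call has 1 to 8 rows; each row shifts and turns the commanded pose from where the row before left it, along the tool's axes as they then stand; what a row does not reach is not made up. A row lasts 1/12 s, in which the tool goes at most 41.7 mm and 7.16 degrees, less where a joint would pass 70% of its speed; a pose out of reach is approached as far as the arm can. A call with a number of a shift or a turn outside -1 to 1 is refused whole. A call with a gripper value outside its range is refused whole. OPENING is the opening, from -1 (shut) to 1 (fully open), set as the call begins (- or left out, the last holds). The fingers move at their own pace and stop on an object; FORCE is the grip in N (left out, the last holds). Time passes only in rows, so rows that do not move let the fingers close. It gives the time, the measured TCP pose, the force, the opening and the grip force at its end, in the units of the state.
- status.sense(): the state, without advancing time (a new reading comes with each control period).
- cams.get_image(name): name is "scene" or "top" or "wrist"; returns (picture, depth): 384x512x3 uint8, red, green, blue; 384x512 float32, m along the optical axis (not along the pixel's ray), 0 where there is no reading.
- cams.camera_info(name): a dict with "vertical_fov" (degrees; the focal length in pixels is half the picture's height over the tangent of half this angle, whatever the lens; pixels are square), "cx", "cy" (the principal point, pixels), "dist" ([k1, k2, p1, p2, k3] as OpenCV has them; the pictures are not rectified), "camera_from_world" (4x4, takes a point from world to camera coordinates). Camera axes: x right, y up, looking along -z (the intrinsics and any distortion apply to the point x, -y, -z); pixel columns grow to the right and rows downward; lengths in m; the calibration is good to about 2 mm. A picture is of the moment at which its call begins: read the wrist's pose just before it. camera_info takes no time and is no camera call; for the wrist camera it gives the pose at the moment of the call.
- job.finish_job(): hands the job in; it is judged then, once.
Trained networks look in the newest picture that a camera, given by its name, has taken for a name from the list of things; names that differ only in an ending like _2 or _b are one class to them, and where a whole thing is asked for, a point or a joint stands for the part that bears it (a point fixed in the world has none). Each returns a list of dicts, best first, with "p" (0 to 1); they miss things now and then, are a little off and sometimes report something else, mostly with a low value. They report only what shows in the picture. A call takes as long as a camera call. They do not tell look-alikes from the thing itself.
- nets.trace(query, camera): "region" (384x512 bool, what is visible of it) and "box" ([left, top, right, bottom] in pixels, round what is visible of it).
- nets.place_of(query, camera): "centre" ([column, row] in pixels: a listed point, or the origin of a listed thing).
The state is a dict: "time_s": time; "joint_pos": joint angles; "joint_vel": joint speeds; "joint_torque": joint torques, N m; "position": TCP position; "orientation": TCP orientation; "contact_force": force on the tool from outside, world axes, zero at the start; "wrist_torque": the same for the moment, N m; "width": finger opening in m; "grip_force": force on a finger pad.
Only numpy, scipy, OpenCV 4.12 (cv2) and the standard library are available. Lean on these libraries where they do the work, as an engineer would, in place of code of your own. Each camera call takes 0.05 s, during which the arm holds its last target. There are 200 camera calls.

TASK

Get the fresh plaster castings drying: move the scraper off the drying rack and lay it flat in the steel tool tray, lengthwise with its handle towards the robot, and lay every baluster casting on the table flat on the rack, one to a bay between the battens, wholly on the rack, lined up with the bay and with its thick foot towards the robot. Only when all of them lie in place, wind the timer key clockwise as far as it will go, in several partial turns, and let go of it. Leave everything else on the bench where it stands.

Things in the scene. Friction and masses are not known exactly. Their poses are not given: they have to be found in the camera images.
- cast1: white plaster baluster, square section, 120 mm long, 180 g; may be absent. Origin at its middle, on its axis (23 mm above what it lies on). Its x runs from foot to head: foot, a thick block 46 x 46 mm (x -60 to -20 mm); shaft 28 x 28 mm (x -20 to +48 mm, bead mouldings 34 mm wide at x -17 and +45; grip between them); head, a thin flange 46 x 46 mm (x +48 to +60 mm). Any long side may be down
- cast1_foot (a point): centre of the foot end face of cast1 (its own x = -60 mm)
- cast2: same as cast1; may be absent
- cast2_foot (a point): centre of the foot end face of cast2 (its own x = -60 mm)
- cast3: same as cast1; may be absent
- cast3_foot (a point): centre of the foot end face of cast3 (its own x = -60 mm)
- cast4: same as cast1; may be absent
- cast4_foot (a point): centre of the foot end face of cast4 (its own x = -60 mm)
- rack: drying rack, fixed: plywood board 160 mm deep (its x, away from the robot), 296 mm wide (its y), with five wooden battens along x (8 mm wide, 8 mm high, 72 mm apart) making four bays side by side, each 64 mm clear. Origin on the table under its centre; bay floors 20 mm above the table, batten tops 28 mm. It may stand turned a little
- bay1 (a point): middle of the floor of bay 1 of the rack (axes as the rack; bays count towards the rack's +y)
- bay2 (a point): middle of the floor of bay 2 of the rack (axes as the rack; bays count towards the rack's +y)
- bay3 (a point): middle of the floor of bay 3 of the rack (axes as the rack; bays count towards the rack's +y)
- bay4 (a point): middle of the floor of bay 4 of the rack (axes as the rack; bays count towards the rack's +y)
- tray: shallow steel tool tray, fixed, 230 mm long (its x, pointing away from the robot), 100 mm wide, walls 22 mm high and 5 mm thick, inner floor 5 mm above the table. Origin on the table under its centre
- scraper: scraper, 190 mm long, 90 g, at first lying across the rack's battens: wooden handle 120 mm long, 26 x 26 mm, and a flat steel blade 70 mm long, 40 mm wide, 3 mm thick at half the handle's height. Origin at the middle of the handle (13 mm above what it lies on); x points to the blade (handle x -60 to +60 mm, blade to +130 mm). Balances near x = +15 mm
- timer: clockwork workshop timer, fixed: a flat white box 110 x 110 mm, 36 mm high, with a round dial on top and a winged steel key standing on it. Origin on the table under its centre, on the key's axis
- key_grip (a point): on the key's axis, 70 mm above the table, a good TCP height. The wing is an upright steel plate 58 mm long, 12 mm thick, 51 to 83 mm above the table. This point turns with the key: its x runs along the wing, y across its thickness. A thin dark pointer under the wing's +x end shows the turn
- timer_key (a joint): key angle in rad, grows as it is turned clockwise seen from above; 0 = run down (the key's x along the timer's x), 6.0 = fully wound, at the stop. Sprung, stiffer as it winds, but a ratchet friction holds it wherever it is released. Starts between 0 and 0.6, so it needs several turns of the hand
- tin: bystander: low round tin, 48 mm across, 28 mm high; origin under its centre
- sanding_block: bystander: cork sanding block 90 x 55 x 35 mm; origin under its centre
- mallet: bystander: wooden mallet lying down, 210 mm long, head 60 x 100 x 60 mm; origin under the head's handle-side face
- bottle: bystander: white bottle with a green cap, 68 mm across, 115 mm high; origin under its centre
- jar: bystander: amber jar, 70 mm across, 90 mm high; origin under its centre
- bowl: bystander: dark rubber mixing bowl, 110 mm across, 60 mm high; origin under its centre
Things that resemble listed ones, but are neither listed nor needed, are in the scene too. Leave any pink or turquoise look-alike of the cast2 alone.

How it is judged:
By the outcome, as a careful person would: the job done as asked, in the order asked, and still so for the second after the job is handed in, with the robot touching nothing.
Of cast1, cast2, cast3, cast4 only 3 to 4 are there at a start; the rules pass over those that are not, and their reading is None.
At some moment in a run one of cast1, cast2, cast3, cast4, scraper may be knocked a few centimetres aside while the robot is not near it.
Once in a run the grip may slacken for a moment while it holds something.
It also fails if it takes over 210 s, if anything falls off the work surface, if the arm or the gripper's body presses on something with over 40 N, if the wrist force passes 120 N, or if a joint passes its speed limit or range.

## Working session

There is one attempt and no reset: what is moved stays moved. The work goes in short steps, Python scripts to look and compute and a shell command to move; the robot and the scene stay as the last step left them, time stands still between calls to the robot, and variables do not carry over. Pictures are saved under pics/ and viewed, at most 14 in all, crops included, and the job is handed in when it is done.

```bash
ls; mkdir -p pics; cat > h.py <<'E'
import numpy as np, cv2
from plant import status, cams, job, nets
def snap(n):
    ci=cams.camera_info(n); im,d=cams.get_image(n); return im,d,ci
def K(ci,shape=(384,512)):
    f=shape[0]/2/np.tan(np.radians(ci["vertical_fov"])/2)
    return np.array([[f,0,ci["cx"]],[0,f,ci["cy"]],[0,0,1.]]),np.array(ci["dist"],float)
def rays(px,ci):
    k,di=K(ci); u=cv2.undistortPoints(np.array(px,float).reshape(-1,1,2),k,di).reshape(-1,2)
    return np.c_[u[:,0],-u[:,1],-np.ones(len(u))]
def at_z(px,ci,z):
    T=np.linalg.inv(np.array(ci["camera_from_world"])); r=rays(px,ci)@T[:3,:3].T; o=T[:3,3]
    return o+r*((z-o[2])/r[:,2])[:,None]
def pts(px,d,ci):
    px=np.array(px).reshape(-1,2); T=np.linalg.inv(np.array(ci["camera_from_world"]))
    z=d[px[:,1].astype(int),px[:,0].astype(int)]
    return (rays(px,ci)*z[:,None])@T[:3,:3].T+T[:3,3]
def proj(P,ci):
    k,di=K(ci);P=np.atleast_2d(P);T=np.array(ci["camera_from_world"]);c=P@T[:3,:3].T+T[:3,3]
    c=c*[1,-1,-1]
    return cv2.projectPoints(c.reshape(-1,1,3),np.zeros(3),np.zeros(3),k,di)[0].reshape(-1,2)
def save(im,name,s=1.5):
    cv2.imwrite('pics/'+name,cv2.resize(im[:,:,::-1],None,fx=s,fy=s,interpolation=cv2.INTER_CUBIC))
E
python3 - <<'E'
from h import *
print(status.sense())
for n in("top","scene"):
    im,d,ci=snap(n); save(im,n+"0.png"); print(n,ci)
    np.savez(n+"0.npz",im=im,d=d)
    for q in("cast1","cast1_foot","scraper","rack","bay1","tray","timer","key_grip"):
        if n=="scene": continue
        for r in nets.place_of(q,n): print(q,round(r["p"],2),np.round(r["centre"],1),np.round(at_z([r["centre"]],ci,0.023),3))
E
```

```text
pics
{'time_s': 0.0, 'joint_pos': array([ 6.39060940e+01,  7.13214653e+00,  9.46311963e+01, -1.55028001e-03,
        7.83526212e+01, -4.73422576e+00]), 'joint_vel': array([-0.03570325,  0.05170837,  0.03745035, -0.02934274, -0.04655728,
       -0.04498274]), 'joint_torque': array([-1.18691711e-03, -4.17597485e+01, -3.59928310e+01,  7.73533643e-02,
        4.93290822e-02, -1.82749568e-04]), 'position': array([0.23653456, 0.60480213, 0.23223203]), 'orientation': array([-1.79884306e+02, -8.05840696e-03,  1.58640626e+02]), 'contact_force': array([ 0.55198105, -0.0346623 ,  0.13800264]), 'wrist_torque': array([-0.03715911,  0.05758185,  0.00529498]), 'grip_force': 0.0, 'width': 0.09531958384508404}
top {'vertical_fov': 48.05993783220317, 'cx': 252.8057564608514, 'cy': 187.67438149117118, 'dist': array([0.02287845, 0.        , 0.        , 0.        , 0.        ]), 'camera_from_world': array([[ 0.00973978, -0.99994598, -0.0036303 , -0.02246348],
       [ 0.98244914,  0.00889293,  0.18631857, -0.49019975],
       [-0.18627622, -0.00538128,  0.98248268, -1.12574111],
       [ 0.        ,  0. 
[... 711 characters left out ...]
0.18  0.023]]
tray 0.61 [247.2 139.7] [[ 0.633 -0.     0.023]]
tray 0.28 [386.4 212.5] [[ 0.429 -0.384  0.023]]
timer 0.88 [378.5 215.8] [[ 0.42  -0.362  0.023]]
key_grip 0.48 [385.9 213.1] [[ 0.427 -0.382  0.023]]
key_grip 0.48 [342.2 181.6] [[ 0.514 -0.266  0.023]]
scene {'vertical_fov': 49.000431036687104, 'cx': 251.95330947682126, 'cy': 186.5918693516387, 'dist': array([0.0518254, 0.       , 0.       , 0.       , 0.       ]), 'camera_from_world': array([[-0.73027953,  0.68275225,  0.023263  ,  0.36261967],
       [-0.41193181, -0.46726144,  0.78229082,  0.13663431],
       [ 0.54498072,  0.5617082 ,  0.62247884, -1.40505534],
       [ 0.        ,  0.        ,  0.        ,  1.        ]])}
```

View pics/top0.png

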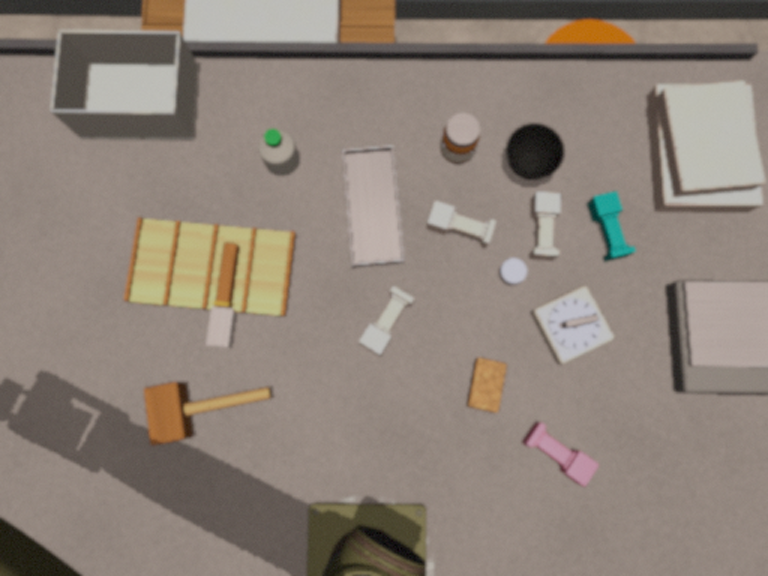

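View pics/scene0.png

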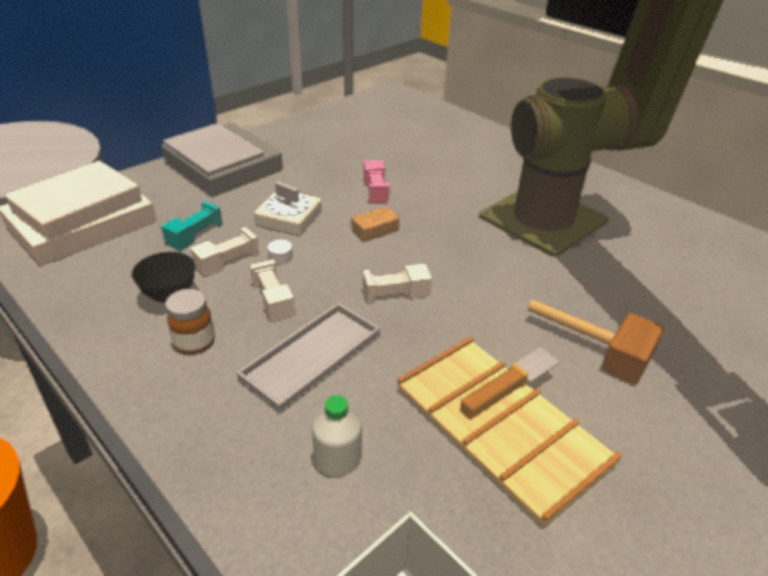

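The top picture shows three white castings at about (308,148), (364,149) and (257,213) in 512-px coordinates. Pink and turquoise look-alikes are there too. The scraper's blade points towards the robot, the tray is at (249,137) and the timer at (382,216).

```bash
cat >> h.py <<'E'
def cloud(im,d,ci):
    v,u=np.mgrid[0:384,0:512]; return pts(np.c_[u.ravel(),v.ravel()],d,ci).reshape(384,512,3)
def casts(cam="top"):
    im,d,ci=snap(cam); P=cloud(im,d,ci); out=[]
    for r in nets.trace("cast1",cam):
        m=r["region"]; hsv=cv2.cvtColor(im,cv2.COLOR_RGB2HSV)
        Q=P[m&(P[...,2]>.015)&(d>0)]
        if len(Q)<30: continue
        zt=np.percentile(Q[:,2],95)
        c,(w,h),a=cv2.minAreaRect(Q[:,:2].astype(np.float32))
        mu=Q[:,:2].mean(0); ax=np.linalg.svd(Q[:,:2]-mu,full_matrices=False)[2][0]
        H=Q[Q[:,2]>zt-.005][:,:2]; t=(H-mu)@ax
        if abs(t.min())<abs(t.max()) and False: pass
        cp,cn=(t>.02).sum(),(t<-.02).sum()
        if cp>cn: ax=-ax           # x axis from foot to head
        t=(H-mu)@ax; f=H[t<-.02].mean(0); g=H[t>.02].mean(0) if (t>.02).any() else f+ax
        yaw=np.degrees(np.arctan2(*(g-f)[::-1])); e=(g-f)/np.linalg.norm(g-f)
        out.append(dict(p=r["p"],px=np.argwhere(m).mean(0)[::-1],sat=hsv[m][:,1].mean(),n=(cp,cn),zt=zt,rect=(c,w,h,a),foot=f,head=g,
            c=f+e*.040, yaw=yaw, L=np.linalg.norm(g-f)))
    return out
E
python3 - <<'E'
from h import *
np.set_printoptions(precision=4,suppress=True)
for o in casts(): print({k:np.round(v,3) if k!="rect" else v for k,v in o.items()})
im,d,ci=snap("top"); P=cloud(im,d,ci); hsv=cv2.cvtColor(im,cv2.COLOR_RGB2HSV)
def rect(Q): 
    c,s,a=cv2.minAreaRect(Q[:,:2].astype(np.float32)); return np.round(c,4),np.round(s,4),round(a,2)
for q in("rack","tray","timer","timer_key","scraper"):
    for r in nets.trace(q,"top")[:2]:
        m=r["region"]; Q=P[m&(d>0)]; print(q,round(r["p"],2),r["box"],m.sum(),"zpct",np.percentile(Q[:,2],[5,25,50,75,95]),rect(Q))
Q=P[100:300,10:60]; 
E
```

```text
{'p': np.float64(0.85), 'px': array([304.887, 149.026]), 'sat': np.float64(19.653), 'n': array([162,  43]), 'zt': np.float64(0.05), 'rect': ((0.6029790639877319, -0.16628342866897583), 0.11712054908275604, 0.04467817023396492, 70.04036712646484), 'foot': array([ 0.616, -0.127]), 'head': array([ 0.584, -0.216]), 'c': array([ 0.603, -0.165]), 'yaw': np.float64(-109.654), 'L': np.float64(0.094)}
{'p': np.float64(0.81), 'px': array([256.752, 213.686]), 'sat': np.float64(14.559), 'n': array([163,  41]), 'zt': np.float64(0.051), 'rect': ((0.42162150144577026, -0.03006351739168167), 0.04386019706726074, 0.11941211670637131, 60.176918029785156), 'foot': array([ 0.386, -0.01 ]), 'head': array([ 0.468, -0.056]), 'c': array([ 0.421, -0.03 ]), 'yaw': np.float64(-28.729), 'L': np.float64(0.094)}
{'p': np.float64(0.76), 'px': array([362.628, 149.43 ]), 'sat': np.float64(21.53), 'n': array([ 62, 195]), 'zt': np.float64(0.05), 'rect': ((0.6033059358596802, -0.3244487941265106), 0.0492168590426445, 0.12196259945631027, 87.20234680175781), 'foot': array([ 0.642, -0.326]), 'head': array([ 0.55 , -0.321
[... 1047 characters left out ...]
6.6, 210.2] 5416 zpct [0.0181 0.0206 0.0224 0.0246 0.0307] (array([0.5257, 0.2962]), array([0.2963, 0.1669]), 85.15)
tray 0.7 [227.4, 97.7, 269.8, 178.5] 2878 zpct [0.0021 0.0052 0.0071 0.0095 0.0239] (array([ 0.6508, -0.002 ]), array([0.2435, 0.1072]), 6.15)
timer 0.32 [229.1, 98.9, 271.2, 179.3] 2693 zpct [0.0029 0.0053 0.0071 0.0093 0.0233] (array([ 0.6447, -0.0017]), array([0.2313, 0.0998]), 5.42)
timer_key 0.31 [335.1, 80.6, 377.2, 119.1] 1244 zpct [0.0037 0.0119 0.027  0.0484 0.0613] (array([ 0.7418, -0.2998]), array([0.1199, 0.1102]), 48.96)
scraper 0.81 [137.9, 160.8, 158.7, 230.5] 938 zpct [0.0214 0.0354 0.0393 0.047  0.0503] (array([0.4715, 0.2724]), array([0.0527, 0.1954]), 85.73)
```

```bash
cat >> h.py <<'E'
def scraper(cam="top"):
    im,d,ci=snap(cam); P=cloud(im,d,ci); r=nets.trace("scraper",cam)[0]; m=cv2.dilate(r["region"].astype(np.uint8),np.ones((5,5)))>0
    hsv=cv2.cvtColor(im,cv2.COLOR_RGB2HSV); S=hsv[...,1]
    h=r["region"]&(S>110)&(d>0); b=r["region"]&(S<70)&(d>0)
    A,B=P[h],P[b]; return dict(p=r["p"],h=A.mean(0),hr=cv2.minAreaRect(A[:,:2].astype(np.float32)),hz=np.percentile(A[:,2],[10,50,90]),b=np.median(B,0),nb=len(B),
      yaw=np.degrees(np.arctan2(*(np.median(B,0)-A.mean(0))[1::-1])))
def rel(xyz,yaw=None):
    s=status.sense(); p=s["position"]; a=np.radians(s["orientation"][2]); D=np.array(xyz)-p
    t=np.array([np.cos(a)*D[0]+np.sin(a)*D[1],np.sin(a)*D[0]-np.cos(a)*D[1],-D[2]])
    w=0 if yaw is None else (s["orientation"][2]-yaw+180)%360-180
    print("at",np.round(p,4),np.round(s["orientation"],1),"t",round(s["time_s"],1),"| units xyz",np.round(t/.5,4),"turn",round(w/90,4),"deg",round(w,1))
def plan(xyz,yaw):
    """units if the turn is done first (rows of <=.083 / .079)"""
    s=status.sense(); a=np.radians(yaw); D=np.array(xyz)-s["position"]
    t=np.array([np.cos(a)*D[0]+np.sin(a)*D[1],np.sin(a)*D[0]-np.cos(a)*D[1],-D[2]])/.5
    w=(s["orientation"][2]-yaw+180)%360-180
    print("at",np.round(s["position"],4),"yaw",round(s["orientation"][2],1),"t",round(s["time_s"],1),"F",np.round(s["contact_force"],1),"w",round(s["width"],4),"| turn",round(w/90,4),f"({w:.1f}deg) then xyz",np.round(t,4))
E
python3 - <<'E'
from h import *
np.set_printoptions(precision=4,suppress=True)
o=scraper(); print(o)
# rack by colour
im,d,ci=snap("top"); P=cloud(im,d,ci); hsv=cv2.cvtColor(im,cv2.COLOR_RGB2HSV)
m=(hsv[...,1]>70)&(hsv[...,0]<35); m[:140]=0;m[215:]=0;m[:,:80]=0;m[:,200:]=0
n,l,st,_=cv2.connectedComponentsWithStats(m.astype(np.uint8)); k=1+st[1:,4].argmax(); m=l==k
c,_=max(((x,cv2.contourArea(x)) for x in cv2.findContours(m.astype(np.uint8),0,2)[0]),key=lambda t:t[1])
for z in(.02,.028): print(cv2.minAreaRect(at_z(c.reshape(-1,2),ci,z)[:,:2].astype(np.float32)))
# tray rim and timer
Q=P[(P[...,2]>.015)&(P[...,2]<.03)&(d>0)&(abs(P[...,1])<.07)&(P[...,0]>.5)&(P[...,0]<.79)]
print("tray",cv2.minAreaRect(Q[:,:2].astype(np.float32)))
R=P[...,:2]-[.42,-.385]; near=np.hypot(R[...,0],R[...,1])<.09
Q=P[near&(P[...,2]>.03)&(P[...,2]<.045)]; print("timer",cv2.minAreaRect(Q[:,:2].astype(np.float32)))
Q=P[near&(P[...,2]>.06)]; print("key",len(Q),Q.mean(0),cv2.minAreaRect(Q[:,:2].astype(np.float32)),np.percentile(Q[:,2],[50,90]))
plan([*(o["h"][:2]),.15],o["yaw"])
crop=im[185:245,345:420]; save(crop,"timer0.png",8)
E
```

```text
{'p': 0.86, 'h': array([0.5014, 0.2602, 0.0468]), 'hr': ((0.5023187398910522, 0.26220738887786865), (0.02740742824971676, 0.1154600977897644), 85.88644409179688), 'hz': array([0.043 , 0.0474, 0.0504]), 'b': array([0.4142, 0.2706, 0.0364]), 'nb': 306, 'yaw': np.float64(173.24997775185534)}
((0.5228000283241272, 0.29809489846229553), (0.30343449115753174, 0.16449092328548431), 85.13203430175781)
((0.5210965871810913, 0.29590505361557007), (0.3013725280761719, 0.1633731722831726), 85.13204193115234)
tray ((0.6453444957733154, -0.002055700868368149), (0.2310734987258911, 0.1000317633152008), 5.701595306396484)
timer ((0.41876131296157837, -0.3682658076286316), (0.11009982228279114, 0.11258651316165924), 25.0205020904541)
key 120 [ 0.4182 -0.3669  0.0812] ((0.4195360839366913, -0.3702283501625061), (0.011865591630339622, 0.05933563783764839), 12.759510040283203) [0.0832 0.0857]
at [0.2368 0.6053 0.2335] yaw 158.6 t 1.1 F [-0.1 -0.4  0. ] w 0.0954 | turn -0.1623 (-14.6deg) then xyz [-0.6067 -0.6232  0.1669]
```

View pics/timer0.png

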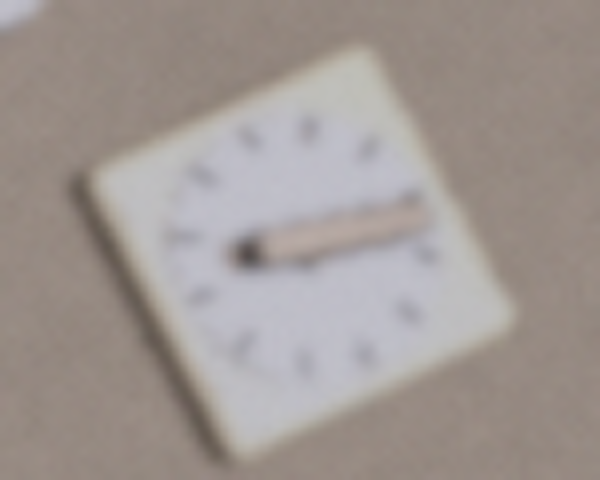

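```bash
python3 - <<'E'
from h import *
plan([.490,.262,.13],175)
E
```

```text
at [0.2368 0.6053 0.2335] yaw 158.6 t 1.1 F [-0.1 -0.4  0. ] w 0.0954 | turn -0.1817 (-16.4deg) then xyz [-0.5644 -0.6399  0.2069]
```

```bash
python3 -m creep '[[0,0,0,-0.06],[0,0,0,-0.06],[0,0,0,-0.062],[-0.047,-0.0533,0.017,0],[-0.047,-0.0533,0.017,0],[-0.047,-0.0533,0.017,0],[-0.047,-0.0533,0.017,0],[-0.047,-0.0533,0.017,0]]' -0.1 20
python3 -m creep '[[-0.047,-0.0533,0.017,0],[-0.047,-0.0533,0.017,0],[-0.047,-0.0533,0.017,0],[-0.047,-0.0533,0.017,0],[-0.047,-0.0533,0.017,0],[-0.047,-0.0533,0.017,0],[-0.047,-0.0533,0.017,0],[0,0,0,0]]'
python3 - <<'E'
from h import *
status.sense(); s=status.sense(); im,d,ci=snap("wrist"); save(im,"w1.png"); 
plan([.490,.262,.049],175); print(s["orientation"],s["joint_pos"])
o=scraper("top"); print(o)
E
```

```text
time_s: 1.72
position: [0.3429, 0.4611, 0.1907]
orientation: [180.0, 0.0, 175.1]
contact_force: [1.6, -0.7, 0.5]
width: 0.0472
grip_force: 0.0
time_s: 2.38
position: [0.4919, 0.2577, 0.1298]
orientation: [-179.8, -0.0, 174.7]
contact_force: [-0.7, 0.3, -0.5]
width: 0.0427
grip_force: 0.0
at [0.4908 0.2598 0.1305] yaw 174.7 t 2.4 F [-0.5  0.5  0. ] w 0.0428 | turn -0.0028 (-0.3deg) then xyz [0.002  0.0042 0.1629]
[-1.79843681e+02 -4.54162383e-02  1.74718985e+02] [ 22.17061139   0.30365968 112.05022813  -0.12724831  67.75852712
 -62.50015484]Traceback (most recent call last):
  File "<stdin>", line 4, in <module>
  File "h.py", line 45, in scraper
    im,d,ci=snap(cam); P=cloud(im,d,ci); r=nets.trace("scraper",cam)[0]; m=cv2.dilate(r["region"].astype(np.uint8),np.ones((5,5)))>0
                                           ~~~~~~~~~~~~~~~~~~~~~~~~~^^^
IndexError: list index out of range
```

View pics/w1.png

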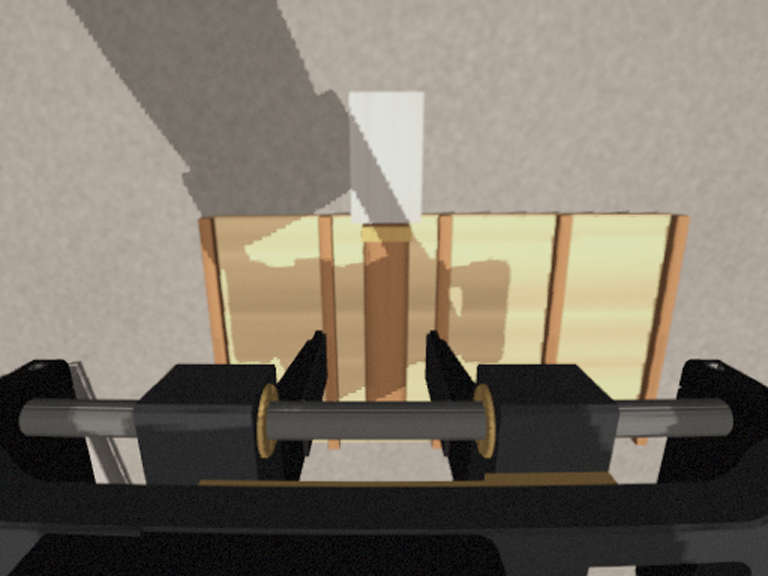

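The scraper lies in bay 2, centred between the fingers (handle at column 386, fingers at 322 and 432). I'll go down and grip it.

```bash
python3 -m creep '[[0,0.002,0.04,0],[0,0.002,0.04,0],[0,0,0.04,0],[0,0,0.03,0],[0,0,0.013,0],[0,0,0,0]]'
python3 -m creep '[[0,0,0,0],[0,0,0,0],[0,0,0,0],[0,0,0,0],[0,0,0,0],[0,0,0,0]]' -1 25
python3 -m creep '[[0,0,-0.03,0],[0,0,-0.06,0],[0,0,-0.06,0],[0,0,-0.06,0],[0,0,-0.04,0],[0,0,0,0]]'
python3 - <<'E'
from h import *
a=np.radians(5.6); c=np.array([.6453,-.0020])+np.array([np.cos(a),np.sin(a)])*(-.035+.012)
print(c); plan([*c,.12],5.6)
E
```

```text
time_s: 3.03
position: [0.4883, 0.265, 0.0485]
orientation: [-179.9, -0.2, 175.1]
contact_force: [-0.3, 0.3, 0.3]
width: 0.0428
grip_force: 0.0
time_s: 3.53
position: [0.491, 0.2648, 0.0515]
orientation: [179.9, 0.1, 175.0]
contact_force: [-1.7, 0.8, 5.5]
width: 0.0257
grip_force: 25.0
time_s: 4.03
position: [0.4929, 0.2653, 0.1808]
orientation: [179.7, 0.5, 175.0]
contact_force: [0.2, 1.3, -0.0]
width: 0.0263
grip_force: 25.0
[ 0.62240977 -0.00424441]
at [0.4929 0.2653 0.1808] yaw 175.0 t 4.0 F [ 0.2  1.3 -0. ] w 0.0263 | turn 1.8824 (169.4deg) then xyz [0.2052 0.5618 0.1215]
```

```bash
python3 -m creep '[[0,0,0,0.0785],[0,0,0,0.0785],[0,0,0,0.0785],[0,0,0,0.0785],[0,0,0,0.0785],[0,0,0,0.0785],[0,0,0,0.0785],[0,0,0,0.0785]]'
python3 -m creep '[[0,0,0,0.0785],[0,0,0,0.0785],[0,0,0,0.0785],[0,0,0,0.0785],[0,0,0,0.0785],[0,0,0,0.0785],[0,0,0,0.0785],[0,0,0,0.0785]]'
python3 -m creep '[[0,0,0,0.0785],[0,0,0,0.0785],[0,0,0,0.0785],[0,0,0,0.0785],[0,0,0,0.0785],[0,0,0,0.0785],[0,0,0,0.0785],[0,0,0,0.0785]]'
python3 -m creep '[[0.025,0.07,0,0],[0.025,0.07,0,0],[0.025,0.07,0,0],[0.025,0.07,0,0],[0.025,0.07,0,0],[0.025,0.07,0,0],[0.025,0.07,0,0],[0.025,0.07,0,0]]'
python3 -m creep '[[0,0,0.04,0],[0,0,0,0],[0,0,0,0],[0,0,0,0],[0,0,0,0]]'
python3 - <<'E'
from h import *
print(status.sense()["width"],status.sense()["joint_pos"])
plan([.6224,-.0042,.10],5.6)
im,d,ci=snap("wrist");save(im,"w2.png"); im,d,ci=snap("scene");save(im,"s2.png")
E
```

```text
time_s: 4.7
position: [0.4892, 0.2638, 0.1728]
orientation: [-179.8, -0.0, 118.1]
contact_force: [0.7, 0.3, -1.0]
width: 0.0258
grip_force: 25.0
time_s: 5.37
position: [0.4892, 0.2638, 0.1728]
orientation: [-179.9, 0.1, 61.6]
contact_force: [0.4, 0.0, -1.6]
width: 0.0257
grip_force: 25.0
time_s: 6.03
position: [0.4892, 0.2638, 0.1728]
orientation: [179.9, 0.2, 5.1]
contact_force: [0.1, -0.5, -1.5]
width: 0.0258
grip_force: 25.0
time_s: 6.7
position: [0.6158, -0.0068, 0.1728]
orientation: [-180.0, 0.1, 5.4]
contact_force: [1.0, 1.3, -1.0]
width: 0.0255
grip_force: 25.0
time_s: 7.12
position: [0.6161, -0.0039, 0.1552]
orientation: [-180.0, -0.0, 5.5]
contact_force: [0.3, 0.4, -0.9]
width: 0.0256
grip_force: 25.0
0.025613262403624278 [-5.35799552e+00  6.31785895e+00  1.03146569e+02  7.46129066e-03
  7.05246718e+01  7.90951401e+01]
at [ 0.6161 -0.0039  0.1552] yaw 5.5 t 7.1 F [ 0.3  0.4 -0.9] w 0.0256 | turn -0.0006 (-0.1deg) then xyz [0.0125 0.0018 0.1104]
```

View pics/w2.png

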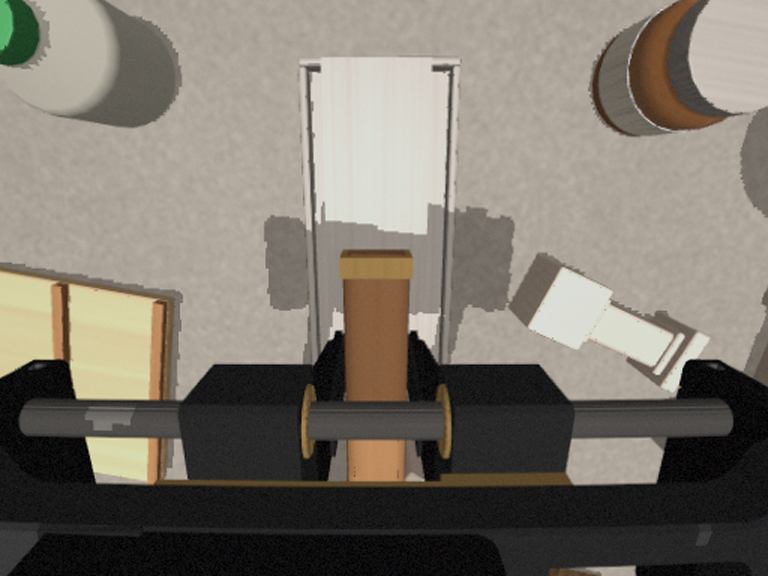

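```bash
python3 -m creep '[[0.012,0.002,0.05,0],[0,0,0.05,0],[0,0,0.05,0],[0,0,0.05,0],[0,0,0.025,0],[0,0,0.008,0],[0,0,0,0],[0,0,0,0]]'
python3 -m creep '[[0,0,0,0],[0,0,0,0],[0,0,0,0]]'
```

```text
time_s: 7.88
position: [0.6236, -0.0053, 0.0401]
orientation: [180.0, -0.2, 5.5]
contact_force: [-0.4, 0.7, -0.2]
width: 0.0259
grip_force: 25.0
time_s: 8.13
position: [0.6232, -0.0055, 0.0398]
orientation: [180.0, -0.1, 5.5]
contact_force: [-0.1, 0.2, -0.2]
width: 0.0259
grip_force: 25.0
```

```bash
python3 -m creep '[[0,0,0.004,0],[0,0,0.003,0],[0,0,0,0],[0,0,0,0]]'
python3 -m creep '[[0,0,0,0],[0,0,0,0],[0,0,0,0],[0,0,0,0]]' -0.05
python3 -m creep '[[0,0,-0.02,0],[0,0,-0.04,0],[0,0,-0.06,0],[0,0,-0.06,0],[0,0,-0.08,0],[0,0,-0.08,0],[0,0,0,0]]'
python3 - <<'E'
from h import *
# next: cast A foot(.386,-.010) yaw -28.7
for o in casts(): 
    if o["sat"]<40: print(np.round(o["c"],4),round(o["yaw"],1),round(o["L"],3))
plan([.4245,-.032,.2],-28.7)
E
```

```text
time_s: 8.47
position: [0.623, -0.0055, 0.0365]
orientation: [180.0, -0.1, 5.5]
contact_force: [-1.7, 0.4, 5.9]
width: 0.026
grip_force: 25.0
time_s: 8.8
position: [0.6222, -0.0054, 0.0347]
orientation: [-180.0, 0.0, 5.5]
contact_force: [-0.3, -0.3, -0.6]
width: 0.0438
grip_force: 0.0
time_s: 9.38
position: [0.6272, -0.0058, 0.2167]
orientation: [179.8, -1.0, 5.5]
contact_force: [1.9, 0.9, 1.2]
width: 0.0452
grip_force: 0.0
[ 0.6045 -0.1649] -108.3 0.095
[ 0.6029 -0.3242] 177.2 0.093
[nan nan] nan nan
at [ 0.624  -0.0055  0.209 ] yaw 5.5 t 9.5 F [-0.1 -0.3 -0.8] w 0.045 | turn 0.3796 (34.2deg) then xyz [-0.3245  0.238   0.0179]h.py:39: RuntimeWarning: Mean of empty slice.
  t=(H-mu)@ax; f=H[t<-.02].mean(0); g=H[t>.02].mean(0) if (t>.02).any() else f+ax
  ret = um.true_divide(
```

```bash
python3 -m creep '[[0,0,0,0.076],[0,0,0,0.076],[0,0,0,0.076],[0,0,0,0.076],[0,0,0,0.076],[-0.054,0.0397,0,0],[-0.054,0.0397,0,0],[-0.054,0.0397,0,0]]' 0.2
python3 -m creep '[[-0.054,0.0397,0,0],[-0.054,0.0397,0.01,0],[-0.054,0.0397,0.01,0],[0,0,0,0],[0,0,0,0],[0,0,0,0]]'
python3 - <<'E'
from h import *
for cam in("wrist","top"):
  for o in casts(cam): 
    if o["sat"]<40: print(cam,np.round(o["c"],4),round(o["yaw"],1),round(o["L"],3),o["zt"])
  print(scraper(cam) if cam=="top" else "")
plan([.4245,-.032,.029],-28.7)
E
```

```text
time_s: 10.15
position: [0.5204, -0.0186, 0.2022]
orientation: [179.9, 0.3, -28.7]
contact_force: [0.3, -0.4, 0.3]
width: 0.0574
grip_force: 0.0
time_s: 10.65
position: [0.4231, -0.0319, 0.1944]
orientation: [180.0, 0.0, -28.8]
contact_force: [0.9, -0.1, 0.7]
width: 0.0574
grip_force: 0.0
wrist [ 0.4249 -0.0323] -30.6 0.093 0.046616402305788875

top [ 0.6047 -0.1655] -108.8 0.095 0.04985291227498634
top [ 0.4072 -0.0229] -53.2 1.0 0.050490533585558474
top [ 0.603  -0.3252] 177.0 0.093 0.04968885464712237
{'p': 0.8, 'h': array([ 0.62581873, -0.00468067,  0.03241138]), 'hr': ((0.624912679195404, -0.0047252848744392395), (0.07930240780115128, 0.021000253036618233), 5.76656436920166), 'hz': array([0.02959443, 0.03233223, 0.03519152]), 'b': array([0.70260372, 0.00414377, 0.02098655]), 'nb': 324, 'yaw': np.float64(6.555896012954276)}
at [ 0.4238 -0.0319  0.1951] yaw -28.7 t 10.9 F [ 0.5 -0.1  1. ] w 0.0572 | turn -0.0002 (-0.0deg) then xyz [ 0.0014 -0.0005  0.3322]h.py:39: RuntimeWarning: Mean of empty slice.
  t=(H-mu)@ax; f=H[t<-.02].mean(0); g=H[t>.02].mean(0) if (t>.02).any() else f+ax
  ret = um.true_divide(
```

```bash
python3 -m creep '[[0.006,0,0.06,0.01],[0,0,0.07,0],[0,0,0.07,0],[0,0,0.06,0],[0,0,0.05,0],[0,0,0.022,0],[0,0,0,0]]'
python3 -m creep '[[0,0,0,0],[0,0,0,0],[0,0,0,0],[0,0,0,0],[0,0,0,0],[0,0,0,0]]' -1 25
python3 -m creep '[[0,0,-0.03,0],[0,0,-0.06,0],[0,0,-0.06,0],[0,0,-0.08,0],[0,0,-0.08,0],[0,0,0,0],[0,0,0,0]]'
python3 - <<'E'
from h import *
R=np.array([.523,.297]); a=np.radians(-4.85); X=np.array([np.cos(a),np.sin(a)]); Y=np.array([-X[1],X[0]])
for i in range(4): print("bay",i+1,np.round(R+Y*.072*(i-1.5),4))
plan([*(R+Y*.108+X*.004),.16],-4.85)
E
```

```text
time_s: 11.53
position: [0.4231, -0.0327, 0.0255]
orientation: [179.9, 0.4, -29.6]
contact_force: [-1.2, -0.1, -0.5]
width: 0.0573
grip_force: 0.0
time_s: 12.03
position: [0.4266, -0.0335, 0.0301]
orientation: [-180.0, -0.1, -29.6]
contact_force: [-0.3, -0.9, 3.7]
width: 0.028
grip_force: 24.8
time_s: 12.62
position: [0.4273, -0.0337, 0.187]
orientation: [-179.9, -0.4, -29.6]
contact_force: [-0.1, -0.1, -3.1]
width: 0.0281
grip_force: 24.8
bay 1 [0.5139 0.1894]
bay 2 [0.52   0.2611]
bay 3 [0.526  0.3329]
bay 4 [0.5321 0.4046]
at [ 0.4273 -0.0337  0.187 ] yaw -29.6 t 12.6 F [-0.1 -0.1 -3.1] w 0.0281 | turn -0.2754 (-24.8deg) then xyz [ 0.1428 -0.8912  0.0539]
```

```bash
python3 -m creep '[[0,0,0,-0.069],[0,0,0,-0.069],[0,0,0,-0.069],[0,0,0,-0.069],[0.0119,-0.0743,0,0],[0.0119,-0.0743,0,0],[0.0119,-0.0743,0,0],[0.0119,-0.0743,0,0]]'
python3 -m creep '[[0.0119,-0.0743,0,0],[0.0119,-0.0743,0,0],[0.0119,-0.0743,0,0],[0.0119,-0.0743,0,0],[0.0119,-0.0743,0,0],[0.0119,-0.0743,0,0],[0.0119,-0.0743,0,0],[0.0119,-0.0743,0,0]]'
python3 -m creep '[[0,0,0.06,0],[0,0,0.04,0],[0,0,0,0],[0,0,0,0],[0,0,0,0]]'
python3 - <<'E'
from h import *
im,d,ci=snap("wrist");save(im,"w3.png"); plan([.536,.4043,.052],-4.85)
R=np.array([.523,.297]); a=np.radians(-4.85); X=np.array([np.cos(a),np.sin(a)]); Y=np.array([-X[1],X[0]])
for k in(-2,-1,0,1,2): print(k,[np.round(proj([*(R+Y*k*.072+X*s),.028],ci)[0]*1.5) for s in(0,.08)])
E
```

```text
time_s: 13.28
position: [0.4604, 0.1139, 0.181]
orientation: [179.9, 0.2, -4.9]
contact_force: [0.8, -1.0, -1.6]
width: 0.0281
grip_force: 24.8
time_s: 13.95
position: [0.5328, 0.4059, 0.1801]
orientation: [179.8, 0.2, -4.8]
contact_force: [1.4, -0.1, -1.6]
width: 0.0279
grip_force: 24.8
time_s: 14.37
position: [0.5339, 0.4044, 0.1333]
orientation: [180.0, 0.1, -4.8]
contact_force: [0.2, -0.7, -1.6]
width: 0.0281
grip_force: 24.8
at [0.5346 0.4047 0.1348] yaw -4.8 t 14.4 F [ 0.   0.8 -2.2] w 0.0281 | turn 0.0002 (0.0deg) then xyz [0.0029 0.0006 0.1655]
-2 [array([759., 303.]), array([789., 177.])]
-1 [array([654., 303.]), array([677., 174.])]
0 [array([544., 303.]), array([559., 172.])]
1 [array([431., 303.]), array([436., 171.])]
2 [array([317., 303.]), array([313., 171.])]
```

View pics/w3.png

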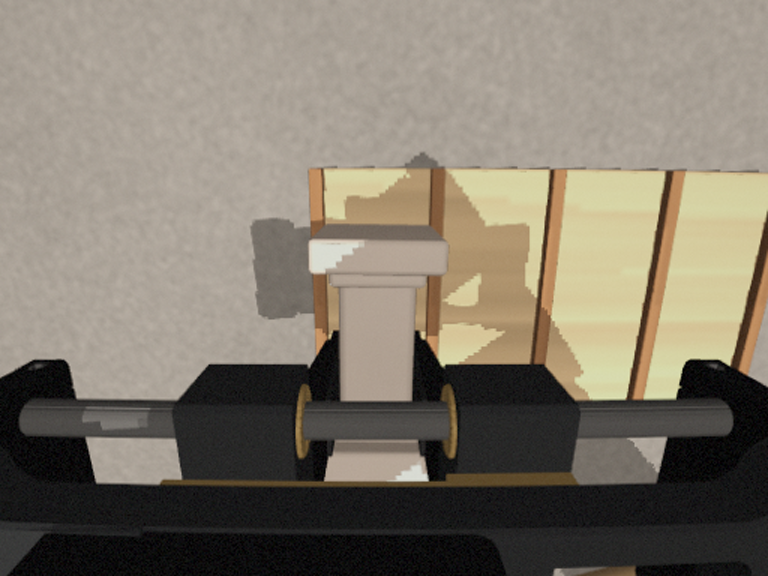

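The held casting is over the leftmost bay (battens at columns 317 and 437, head flange centred at 378), and the rack model projects onto the battens. I'll lower it.

```bash
python3 -m creep '[[0.002,0,0.05,0],[0,0,0.05,0],[0,0,0.04,0],[0,0,0.015,0],[0,0,0.006,0],[0,0,0.004,0],[0,0,0,0],[0,0,0,0]]'
python3 -m creep '[[0,0,0,0],[0,0,0,0]]'
```

```text
time_s: 15.08
position: [0.5363, 0.4055, 0.0536]
orientation: [-179.9, -0.1, -4.8]
contact_force: [-0.1, -0.3, -1.0]
width: 0.0282
grip_force: 24.8
time_s: 15.25
position: [0.5358, 0.4053, 0.0528]
orientation: [-179.9, -0.1, -4.8]
contact_force: [0.5, -0.6, -2.1]
width: 0.0276
grip_force: 24.8
```

```bash
python3 -m creep '[[0,0,0.004,0],[0,0,0.003,0],[0,0,0,0],[0,0,0,0]]'
python3 -m creep '[[0,0,0,0],[0,0,0,0],[0,0,0,0],[0,0,0,0]]' -0.1
python3 -m creep '[[0,0,-0.02,0],[0,0,-0.04,0],[0,0,-0.06,0],[0,0,-0.08,0],[0,0,-0.08,0],[0,0,0,0],[0,0,0,0]]'
python3 - <<'E'
from h import *
for cam in ("top","wrist"):
  for o in casts(cam): 
    if o["sat"]<45: print(cam,np.round(o["c"],4),round(o["yaw"],1),round(o["L"],3),o["zt"])
y=-108.5;a=np.radians(y)
plan([.604+.004*np.cos(a),-.165+.004*np.sin(a),.17],y+180)
E
```

```text
time_s: 15.58
position: [0.5358, 0.4053, 0.0501]
orientation: [-179.9, -0.1, -4.8]
contact_force: [-2.8, -2.0, 5.7]
width: 0.0283
grip_force: 25.0
time_s: 15.92
position: [0.535, 0.4048, 0.0477]
orientation: [180.0, 0.0, -4.8]
contact_force: [0.1, 1.3, 0.2]
width: 0.0421
grip_force: 0.0
time_s: 16.5
position: [0.5371, 0.4061, 0.1935]
orientation: [-179.7, -0.4, -4.8]
contact_force: [0.3, -0.4, -0.3]
width: 0.0427
grip_force: 0.0
top [ 0.6021 -0.3241] 177.7 0.093 0.04981372980337286
top [ 0.6056 -0.1651] -108.3 0.095 0.05014707636717377
wrist [0.5344 0.4048] -5.1 0.093 0.06657222215763592
at [0.5341 0.4042 0.1857] yaw -4.8 t 16.7 F [-0.1 -0.2  0.3] w 0.0427 | turn -0.8478 (-76.3deg) then xyz [-1.0431  0.4938  0.0313]
```

```bash
python3 -m creep '[[0,0,0,-0.077],[0,0,0,-0.077],[0,0,0,-0.077],[0,0,0,-0.077],[0,0,0,-0.077],[0,0,0,-0.077],[0,0,0,-0.077],[0,0,0,-0.077]]'
python3 -m creep '[[0,0,0,-0.077],[0,0,0,-0.077],[0,0,0,-0.077],[-0.0695,0.0329,0,0],[-0.0695,0.0329,0,0],[-0.0695,0.0329,0,0],[-0.0695,0.0329,0,0],[-0.0695,0.0329,0,0]]' 0.2
python3 -m creep '[[-0.0695,0.0329,0,0],[-0.0695,0.0329,0,0],[-0.0695,0.0329,0,0],[-0.0695,0.0329,0,0],[-0.0695,0.0329,0,0],[-0.0695,0.0329,0,0],[-0.0695,0.0329,0,0],[-0.0695,0.0329,0,0]]'
python3 -m creep '[[-0.0695,0.0329,0,0],[-0.0695,0.0329,0,0],[0,0,0,0],[0,0,0,0],[0,0,0,0],[0,0,0,0]]'
python3 - <<'E'
from h import *
for cam in ("wrist",):
  for o in casts(cam): 
    if o["sat"]<45: print(cam,np.round(o["c"],4),round(o["yaw"],1),round(o["L"],3),o["zt"])
y=-108.5;a=np.radians(y)
plan([.604+.004*np.cos(a),-.165+.004*np.sin(a),.029],y+180)
im,d,ci=snap("wrist");save(im,"w4.png")
E
```

```text
time_s: 17.37
position: [0.5342, 0.4042, 0.1853]
orientation: [-179.9, 0.2, 51.0]
contact_force: [-0.1, -0.4, 0.6]
width: 0.0429
grip_force: 0.0
time_s: 18.03
position: [0.5566, 0.212, 0.1856]
orientation: [-179.8, 0.1, 71.5]
contact_force: [0.4, -0.1, -0.3]
width: 0.0572
grip_force: 0.0
time_s: 18.7
position: [0.5928, -0.0932, 0.1858]
orientation: [-179.8, 0.0, 71.4]
contact_force: [0.9, 0.4, 0.1]
width: 0.0575
grip_force: 0.0
time_s: 19.2
position: [0.6025, -0.1666, 0.1867]
orientation: [-179.9, -0.0, 71.5]
contact_force: [-0.1, -0.4, -0.4]
width: 0.057
grip_force: 0.0
wrist [ 0.5926 -0.322 ] -21.3 0.077 0.04581002736986252
wrist [ 0.6094 -0.1656] -108.1 0.096 0.04676426566189038
at [ 0.6029 -0.1664  0.1875] yaw 71.5 t 19.3 F [-0.1  0.5 -0.2] w 0.0575 | turn 0.0004 (0.0deg) then xyz [-0.0046  0.0013  0.3169]
```

View pics/w4.png

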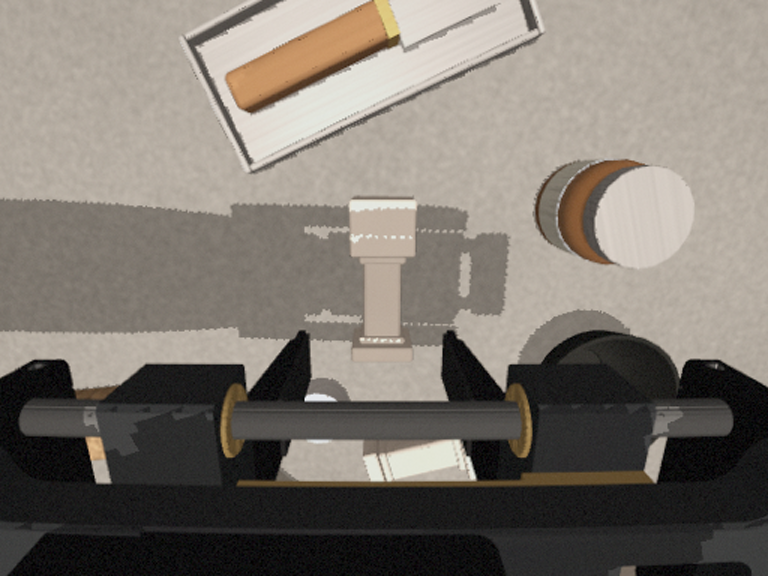

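```bash
python3 -m creep '[[-0.004,0.005,0.06,0],[0,0,0.07,0],[0,0,0.07,0],[0,0,0.06,0],[0,0,0.027,0],[0,0,0.01,0],[0,0,0,0],[0,0,0,0]]'
python3 -m creep '[[0,0,0,0],[0,0,0,0],[0,0,0,0],[0,0,0,0],[0,0,0,0],[0,0,0,0]]' -1 25
python3 -m creep '[[0,0,-0.03,0],[0,0,-0.06,0],[0,0,-0.06,0],[0,0,-0.08,0],[0,0,-0.08,0],[0,0,0,0],[0,0,0,0]]'
python3 - <<'E'
from h import *
a=np.radians(-4.85); plan([.526+.004*np.cos(a),.3329+.004*np.sin(a),.14],175.15)
E
```

```text
time_s: 20.02
position: [0.6062, -0.1707, 0.0414]
orientation: [179.8, 0.0, 71.5]
contact_force: [0.3, 0.0, 0.2]
width: 0.0573
grip_force: 0.0
time_s: 20.52
position: [0.6052, -0.1708, 0.0401]
orientation: [179.9, 0.0, 71.4]
contact_force: [-0.4, 0.2, 2.5]
width: 0.0276
grip_force: 25.0
time_s: 21.1
position: [0.6065, -0.1712, 0.1993]
orientation: [179.6, 0.0, 71.4]
contact_force: [0.5, -0.8, -1.3]
width: 0.028
grip_force: 25.0
at [ 0.6065 -0.1712  0.1993] yaw 71.4 t 21.1 F [ 0.5 -0.8 -1.3] w 0.028 | turn -1.1524 (-103.7deg) then xyz [0.2378 0.991  0.1187]
```

```bash
python3 -m creep '[[0,0,0,-0.0768],[0,0,0,-0.0768],[0,0,0,-0.0768],[0,0,0,-0.0768],[0,0,0,-0.0768],[0,0,0,-0.0768],[0,0,0,-0.0768],[0,0,0,-0.0768]]'
python3 -m creep '[[0,0,0,-0.0768],[0,0,0,-0.0768],[0,0,0,-0.0768],[0,0,0,-0.0768],[0,0,0,-0.0768],[0,0,0,-0.0768],[0,0,0,-0.0768],[0.0183,0.0762,0,0]]'
python3 -m creep '[[0.0183,0.0762,0,0],[0.0183,0.0762,0,0],[0.0183,0.0762,0,0],[0.0183,0.0762,0,0],[0.0183,0.0762,0,0],[0.0183,0.0762,0,0],[0.0183,0.0762,0,0],[0.0183,0.0762,0,0]]'
python3 -m creep '[[0.0183,0.0762,0,0],[0.0183,0.0762,0,0],[0.0183,0.0762,0,0],[0.0183,0.0762,0,0],[0,0,0.04,0],[0,0,0,0],[0,0,0,0],[0,0,0,0]]'
python3 - <<'E'
from h import *
a=np.radians(-4.85); plan([.526+.004*np.cos(a),.3329+.004*np.sin(a),.060],175.15)
im,d,ci=snap("wrist");save(im,"w5.png")
E
```

```text
time_s: 21.77
position: [0.6032, -0.17, 0.1917]
orientation: [-179.8, -0.2, 127.1]
contact_force: [-0.8, 0.4, -1.7]
width: 0.0279
grip_force: 25.0
time_s: 22.43
position: [0.5982, -0.1357, 0.1921]
orientation: [-179.9, -0.2, 175.1]
contact_force: [0.1, 0.8, -1.4]
width: 0.0278
grip_force: 25.0
time_s: 23.1
position: [0.5498, 0.1796, 0.1921]
orientation: [-179.9, -0.2, 175.1]
contact_force: [2.0, 0.4, -2.6]
width: 0.0279
grip_force: 25.0
time_s: 23.77
position: [0.5279, 0.3319, 0.1732]
orientation: [-179.9, -0.1, 175.1]
contact_force: [-0.1, 0.8, -1.5]
width: 0.0279
grip_force: 25.0
at [0.5279 0.3319 0.1732] yaw 175.1 t 23.8 F [-0.1  0.8 -1.5] w 0.0279 | turn -0.001 (-0.1deg) then xyz [-0.004   0.0017  0.2264]
```

View pics/w5.png

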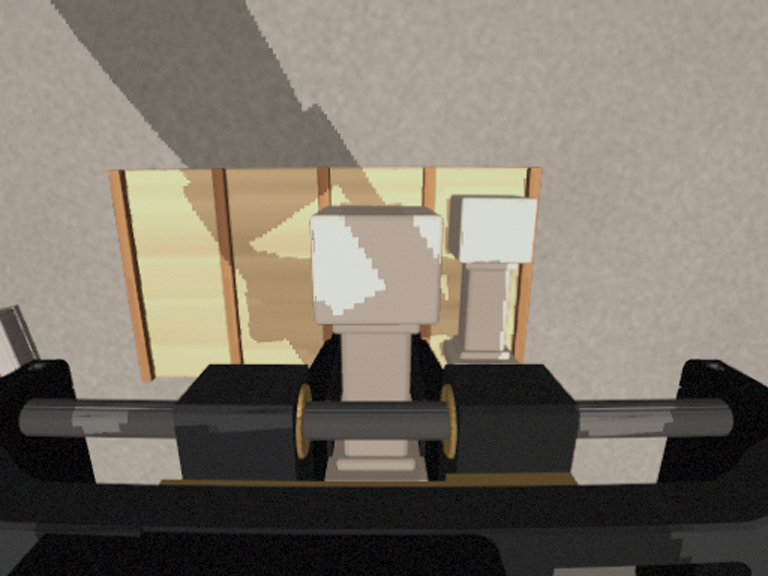

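The foot block (column 377) is centred over bay 3 (325 to 430), and the first casting lies in bay 4. I'll lower this one.

```bash
python3 -m creep '[[-0.003,0,0.06,0],[0,0,0.06,0],[0,0,0.05,0],[0,0,0.03,0],[0,0,0.012,0],[0,0,0.004,0],[0,0,0,0],[0,0,0,0]]'
python3 -m creep '[[0,0,0.003,0],[0,0,0.003,0],[0,0,0,0],[0,0,0,0]]'
```

```text
time_s: 24.48
position: [0.5314, 0.3332, 0.0685]
orientation: [179.9, 0.2, 175.1]
contact_force: [-0.2, -0.3, -1.9]
width: 0.0274
grip_force: 25.0
time_s: 24.82
position: [0.5301, 0.3331, 0.0638]
orientation: [180.0, 0.0, 175.1]
contact_force: [0.7, -0.3, -1.8]
width: 0.028
grip_force: 25.0
```

```bash
python3 -m creep '[[0,0,0.004,0],[0,0,0.004,0],[0,0,0,0],[0,0,0,0]]'
python3 -m creep '[[0,0,0.003,0],[0,0,0,0],[0,0,0,0]]'
```

```text
time_s: 25.15
position: [0.5302, 0.3331, 0.0601]
orientation: [180.0, 0.0, 175.1]
contact_force: [-0.6, -0.9, 3.4]
width: 0.0278
grip_force: 25.0
time_s: 25.4
position: [0.5303, 0.3332, 0.0601]
orientation: [-180.0, 0.0, 175.1]
contact_force: [-5.7, -1.3, 10.1]
width: 0.0278
grip_force: 25.0
```

```bash
python3 -m creep '[[0,0,0,0],[0,0,0,0],[0,0,0,0],[0,0,0,0]]' -0.1
python3 -m creep '[[0,0,-0.02,0],[0,0,-0.04,0],[0,0,-0.06,0],[0,0,-0.08,0],[0,0,-0.07,0],[0,0,0,0],[0,0,0,0]]'
python3 - <<'E'
from h import *
for cam in ("top","wrist"):
  for o in casts(cam): 
    if o["sat"]<45: print(cam,np.round(o["c"],4),round(o["yaw"],1),round(o["L"],3),o["zt"])
y=177.3;a=np.radians(y)
plan([.6025+.004*np.cos(a),-.3245+.004*np.sin(a),.18],y)
E
```

```text
time_s: 25.73
position: [0.5298, 0.3329, 0.0575]
orientation: [-180.0, -0.0, 175.1]
contact_force: [0.4, 0.1, 0.2]
width: 0.0422
grip_force: 0.0
time_s: 26.32
position: [0.5317, 0.3339, 0.1974]
orientation: [179.8, 0.4, 175.1]
contact_force: [0.4, -0.7, 0.2]
width: 0.0427
grip_force: 0.0
top [ 0.6031 -0.3249] 176.2 0.093 0.049815874843976274
wrist [0.5258 0.3333] -4.9 0.096 0.06674310662803004
wrist [0.5284 0.4056] -3.2 0.096 0.06679006548916751
at [0.5289 0.3324 0.1907] yaw 175.1 t 26.5 F [-0.3 -0.1 -0.4] w 0.0427 | turn -0.0244 (-2.2deg) then xyz [-0.2009 -1.3054  0.0215]
```

```bash
python3 -m creep '[[0,0,0,-0.024],[-0.0118,-0.0768,0,0],[-0.0118,-0.0768,0,0],[-0.0118,-0.0768,0,0],[-0.0118,-0.0768,0,0],[-0.0118,-0.0768,0,0],[-0.0118,-0.0768,0,0],[-0.0118,-0.0768,0,0]]' 0.2
python3 -m creep '[[-0.0118,-0.0768,0,0],[-0.0118,-0.0768,0,0],[-0.0118,-0.0768,0,0],[-0.0118,-0.0768,0,0],[-0.0118,-0.0768,0,0],[-0.0118,-0.0768,0,0],[-0.0118,-0.0768,0,0],[-0.0118,-0.0768,0,0]]'
python3 -m creep '[[-0.0118,-0.0768,0,0],[-0.0118,-0.0768,0,0],[0,0,0,0],[0,0,0,0],[0,0,0,0],[0,0,0,0]]'
python3 - <<'E'
from h import *
for cam in ("wrist","top"):
  for o in casts(cam): 
    if o["sat"]<45: print(cam,np.round(o["c"],4),round(o["yaw"],1),round(o["L"],3),o["zt"])
y=177.0;a=np.radians(y)
plan([.6025+.004*np.cos(a),-.3245+.004*np.sin(a),.034],y)
E
```

```text
time_s: 27.18
position: [0.5573, 0.0607, 0.191]
orientation: [-180.0, -0.2, 177.3]
contact_force: [0.7, 0.1, -1.2]
width: 0.0569
grip_force: 0.0
time_s: 27.85
position: [0.5899, -0.2481, 0.1906]
orientation: [179.9, -0.2, 177.3]
contact_force: [0.6, 1.2, -0.1]
width: 0.0573
grip_force: 0.0
time_s: 28.35
position: [0.5987, -0.3225, 0.1918]
orientation: [179.9, -0.1, 177.3]
contact_force: [0.1, 0.5, -0.3]
width: 0.0569
grip_force: 0.0
wrist [ 0.6042 -0.3261] 176.4 0.093 0.04673962712517328
top [0.5227 0.3331] -4.5 0.096 0.07033077673513655
top [0.5279 0.4034] -5.2 0.095 0.07009536465269783
at [ 0.5992 -0.3227  0.1931] yaw 177.4 t 28.6 F [-0.5 -0.5 -0.1] w 0.0569 | turn 0.004 (0.4deg) then xyz [ 0.0013 -0.0033  0.3182]
```

```bash
python3 -m creep '[[0,-0.005,0.06,0.006],[0,0,0.07,0],[0,0,0.07,0],[0,0,0.07,0],[0,0,0.033,0],[0,0,0.01,0],[0,0,0,0],[0,0,0,0]]'
python3 -m creep '[[0,0,0,0],[0,0,0,0],[0,0,0,0],[0,0,0,0],[0,0,0,0],[0,0,0,0]]' -1 25
python3 -m creep '[[0,0,-0.03,0],[0,0,-0.06,0],[0,0,-0.06,0],[0,0,-0.08,0],[0,0,-0.08,0],[0,0,0,0],[0,0,0,0]]'
python3 - <<'E'
from h import *
a=np.radians(-4.85); plan([.52+.004*np.cos(a),.2611+.004*np.sin(a),.14],-4.85)
E
```

```text
time_s: 29.22
position: [0.5999, -0.3266, 0.038]
orientation: [-179.9, 0.1, 176.8]
contact_force: [-0.2, -0.1, 0.1]
width: 0.0569
grip_force: 0.0
time_s: 29.72
position: [0.5992, -0.3265, 0.0372]
orientation: [-180.0, 0.0, 176.7]
contact_force: [-0.2, 1.1, 2.8]
width: 0.0274
grip_force: 25.0
time_s: 30.3
position: [0.6007, -0.3276, 0.1968]
orientation: [-179.8, 0.4, 176.7]
contact_force: [0.1, -0.3, -1.7]
width: 0.0277
grip_force: 25.0
at [ 0.6007 -0.3276  0.1968] yaw 176.7 t 30.3 F [ 0.1 -0.3 -1.7] w 0.0277 | turn -1.9824 (-178.4deg) then xyz [-0.2523 -1.1595  0.1137]
```

```bash
python3 -m creep '[[0,0,0,0.0776],[0,0,0,0.0776],[0,0,0,0.0776],[0,0,0,0.0776],[0,0,0,0.0776],[0,0,0,0.0776],[0,0,0,0.0776],[0,0,0,0.0776]]'
python3 -m creep '[[0,0,0,0.0776],[0,0,0,0.0776],[0,0,0,0.0776],[0,0,0,0.0776],[0,0,0,0.0776],[0,0,0,0.0776],[0,0,0,0.0776],[0,0,0,0.0776]]'
python3 -m creep '[[0,0,0,0.0776],[0,0,0,0.0776],[0,0,0,0.0776],[0,0,0,0.0776],[0,0,0,0.0776],[0,0,0,0.0776],[0,0,0,0.0776],[0,0,0,0.0776]]'
python3 -m creep '[[0,0,0,0.0776],[0,0,0,0.0776],[-0.0168,-0.0773,0,0],[-0.0168,-0.0773,0,0],[-0.0168,-0.0773,0,0],[-0.0168,-0.0773,0,0],[-0.0168,-0.0773,0,0],[-0.0168,-0.0773,0,0]]'
python3 -m creep '[[-0.0168,-0.0773,0,0],[-0.0168,-0.0773,0,0],[-0.0168,-0.0773,0,0],[-0.0168,-0.0773,0,0],[-0.0168,-0.0773,0,0],[-0.0168,-0.0773,0,0],[-0.0168,-0.0773,0,0],[-0.0168,-0.0773,0,0]]'
python3 -m creep '[[-0.0168,-0.0773,0,0],[0,0,0.04,0],[0,0,0,0],[0,0,0,0],[0,0,0,0]]'
python3 - <<'E'
from h import *
a=np.radians(-4.85); plan([.52+.004*np.cos(a),.2611+.004*np.sin(a),.062],-4.85)
im,d,ci=snap("wrist");save(im,"w6.png")
E
```

```text
time_s: 30.97
position: [0.5976, -0.3256, 0.1886]
orientation: [-179.9, -0.2, 120.5]
contact_force: [-0.4, -0.1, -2.4]
width: 0.0279
grip_force: 25.0
time_s: 31.63
position: [0.5977, -0.3256, 0.1887]
orientation: [-179.7, -0.0, 64.6]
contact_force: [-0.1, -0.1, -1.3]
width: 0.0276
grip_force: 25.0
time_s: 32.3
position: [0.5977, -0.3256, 0.1887]
orientation: [-179.8, 0.2, 8.8]
contact_force: [0.2, -0.3, -0.5]
width: 0.0278
grip_force: 25.0
time_s: 32.97
position: [0.5663, -0.0891, 0.189]
orientation: [-180.0, 0.2, -4.9]
contact_force: [1.9, 1.2, -1.0]
width: 0.0279
grip_force: 25.0
time_s: 33.63
position: [0.5256, 0.2241, 0.1892]
orientation: [179.9, 0.2, -4.9]
contact_force: [0.1, 0.9, -1.7]
width: 0.0281
grip_force: 25.0
time_s: 34.05
position: [0.5219, 0.2609, 0.1704]
orientation: [179.9, 0.1, -4.9]
contact_force: [0.5, 0.3, 0.1]
width: 0.0274
grip_force: 25.0
at [0.5219 0.2609 0.1704] yaw -4.9 t 34.0 F [0.5 0.3 0.1] w 0.0274 | turn -0.0006 (-0.1deg) then xyz [ 4.100e-03 -1.000e-04  2.167e-01]
```

View pics/w6.png

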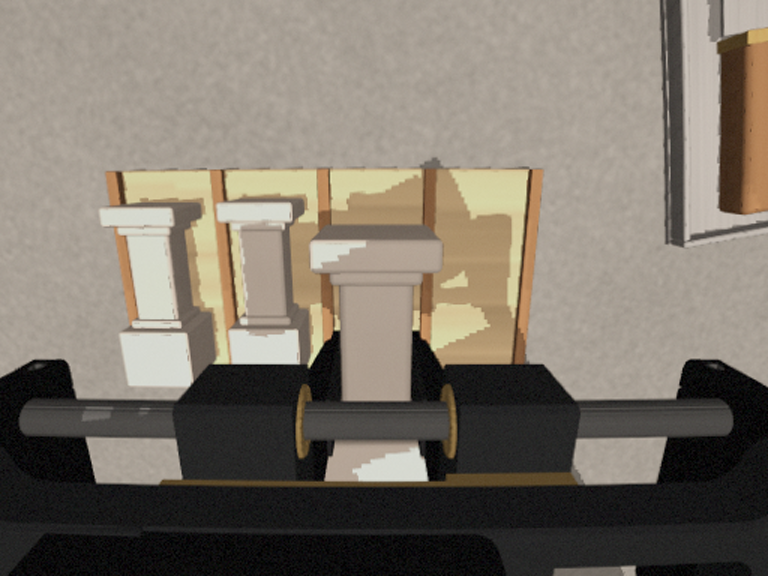

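The two castings lie in bays 4 and 3, and the held one (column 376) is centred over bay 2 (325 to 428). I'll lower it.

```bash
python3 -m creep '[[0.003,0,0.06,0],[0,0,0.06,0],[0,0,0.05,0],[0,0,0.03,0],[0,0,0.01,0],[0,0,0.004,0],[0,0,0.003,0],[0,0,0,0]]'
python3 -m creep '[[0,0,0.004,0],[0,0,0.002,0],[0,0,0,0],[0,0,0,0]]'
python3 -m creep '[[0,0,0.004,0],[0,0,0,0],[0,0,0,0]]'
```

```text
time_s: 34.77
position: [0.5252, 0.2619, 0.0646]
orientation: [-179.9, -0.1, -4.9]
contact_force: [-0.2, -0.5, -1.1]
width: 0.0278
grip_force: 25.0
time_s: 35.1
position: [0.5241, 0.262, 0.0604]
orientation: [-180.0, -0.0, -4.8]
contact_force: [-0.4, 0.5, -1.6]
width: 0.0282
grip_force: 25.0
time_s: 35.35
position: [0.5238, 0.2618, 0.0578]
orientation: [180.0, 0.0, -4.8]
contact_force: [-0.7, -0.3, -0.9]
width: 0.028
grip_force: 25.0
```

```bash
python3 -m creep '[[0,0,0.003,0],[0,0,0.002,0],[0,0,0,0],[0,0,0,0]]'
python3 -m creep '[[0,0,0,0],[0,0,0,0],[0,0,0,0],[0,0,0,0]]' -0.1
python3 -m creep '[[0,0,-0.02,0],[0,0,-0.04,0],[0,0,-0.06,0],[0,0,-0.08,0],[0,0,-0.07,0],[0,0,0,0],[0,0,0,0]]'
python3 -m creep '[[0,0.08,0,0],[0,0.08,0,0],[0,0.08,0,0],[0,0.08,0,0],[0,0.08,0,0],[0,0.08,0,0],[0,0.08,0,0],[0,0.08,0,0]]'
python3 - <<'E'
from h import *
for o in casts("top"): 
    print(np.round(o["c"],4),round(o["yaw"],1),round(o["L"],3),round(o["sat"]))
print(scraper())
im,d,ci=snap("top");save(im,"t3.png")
P=cloud(im,d,ci); R=P[...,:2]-[.419,-.369]; near=np.hypot(R[...,0],R[...,1])<.09
Q=P[near&(P[...,2]>.06)]; print("key",len(Q),cv2.minAreaRect(Q[:,:2].astype(np.float32)))
r=at_z(np.argwhere((near&(P[...,2]>.065)))[:,::-1],ci,.083); print(r.mean(0),cv2.minAreaRect(r[:,:2].astype(np.float32)))
plan([.419,-.369,.17],102.8); print(status.sense()["joint_pos"])
E
```

```text
time_s: 35.68
position: [0.5242, 0.2619, 0.0571]
orientation: [180.0, 0.0, -4.8]
contact_force: [-3.8, -0.9, 7.7]
width: 0.0278
grip_force: 25.0
time_s: 36.02
position: [0.5239, 0.2618, 0.0553]
orientation: [-180.0, 0.0, -4.9]
contact_force: [0.1, -0.8, 0.4]
width: 0.042
grip_force: 0.0
time_s: 36.6
position: [0.5258, 0.2626, 0.1949]
orientation: [-179.8, -0.4, -4.9]
contact_force: [0.0, -0.0, -0.2]
width: 0.0432
grip_force: 0.0
time_s: 37.27
position: [0.4953, -0.0586, 0.1888]
orientation: [-180.0, 0.2, -4.8]
contact_force: [0.4, -0.2, 0.6]
width: 0.0429
grip_force: 0.0
[ 0.6046 -0.4462] -166.8 0.095 177
[ 0.1921 -0.3359] 52.0 0.095 61
[0.5144 0.2614] -5.6 0.097 23
[0.5226 0.3324] -5.7 0.096 30h.py:48: RuntimeWarning: Mean of empty slice.
  A,B=P[h],P[b]; return dict(p=r["p"],h=A.mean(0),hr=cv2.minAreaRect(A[:,:2].astype(np.float32)),hz=np.percentile(A[:,2],[10,50,90]),b=np.median(B,0),nb=len(B),
  ret = um.true_divide(
Traceback (most recent call last):
  File "h.py", line 48, in scraper
    A,B=P[h],P[b]; return dict(p=r["p"],h=A.mean(0),hr=cv2.minAreaRect(A[:,:2].astype(np.float32)),hz=np.percentile(A[:,2],[10,50,90]),b=np.median(B,0),nb=len(B),
                                                                                                      ~~~~~~~~~~~~~^^^^^^^^^^^^^^^^^^^
IndexError: index -1 is out of bounds for axis 0 with size 0
```

```bash
python3 -m creep '[[0,0,0,-0.0748],[0,0,0,-0.0748],[0,0,0,-0.0748],[0,0,0,-0.0748],[0,0,0,-0.0748],[0,0,0,-0.0748],[0,0,0,-0.0748],[0,0,0,-0.0748]]'
python3 -m creep '[[0,0,0,-0.0748],[0,0,0,-0.0748],[0,0,0,-0.0748],[0,0,0,-0.0748],[0,0,0,-0.0748],[0,0,0,-0.0748],[0,0,0,-0.0748],[0,0,0,-0.0748]]'
python3 - <<'E'
from h import *
plan([.419,-.369,.18],102.8); print(status.sense()["joint_pos"])
E
```

```text
time_s: 38.13
position: [0.4966, -0.0549, 0.1895]
orientation: [-179.9, 0.0, 49.5]
contact_force: [0.2, 0.4, 0.0]
width: 0.0429
grip_force: 0.0
time_s: 38.8
position: [0.4966, -0.0549, 0.1895]
orientation: [-179.9, -0.1, 103.4]
contact_force: [-1.0, -0.0, -0.2]
width: 0.0425
grip_force: 0.0
at [ 0.4966 -0.0549  0.1895] yaw 103.4 t 38.8 F [-1.  -0.  -0.2] w 0.0425 | turn 0.0063 (0.6deg) then xyz [-0.5782 -0.2905  0.019 ]
[-1.24816338e+01 -1.04497562e+01  1.16002819e+02  2.83605662e-02
  7.45521855e+01 -2.58531754e+01]
```

```bash
python3 -m creep '[[-0.0723,-0.0363,0,0],[-0.0723,-0.0363,0,0],[-0.0723,-0.0363,0,0],[-0.0723,-0.0363,0,0],[-0.0723,-0.0363,0,0],[-0.0723,-0.0363,0,0],[-0.0723,-0.0363,0,0],[-0.0723,-0.0363,0,0]]' 0.1
python3 -m creep '[[0,0,0,0],[0,0,0,0],[0,0,0,0],[0,0,0,0]]'
python3 - <<'E'
from h import *
for o in casts("top"): print(np.round(o["c"],4),round(o["yaw"],1),round(o["L"],3),round(o["sat"]))
try: print(scraper())
except Exception as e: print(e)
im,d,ci=snap("top");save(im,"t3.png")
im,d,ci=snap("wrist");save(im,"w7.png"); P=cloud(im,d,ci); R=P[...,:2]-[.419,-.369]; near=np.hypot(R[...,0],R[...,1])<.05
Q=P[near&(P[...,2]>.07)&(P[...,2]<.09)]; print("key",len(Q),cv2.minAreaRect(Q[:,:2].astype(np.float32)))
print([(r["p"],r["centre"],at_z([r["centre"]],ci,.07)) for r in nets.place_of("key_grip","wrist")])
plan([.419,-.369,.07],102.8)
print(np.round(proj([[.419,-.369,.083]],ci)*1.5))
E
```

```text
time_s: 39.47
position: [0.42, -0.3711, 0.1896]
orientation: [-180.0, -0.1, 103.0]
contact_force: [1.3, -0.0, 0.6]
width: 0.0522
grip_force: 0.0
time_s: 39.8
position: [0.4205, -0.3693, 0.1898]
orientation: [-180.0, -0.1, 103.0]
contact_force: [-0.0, 0.5, -0.0]
width: 0.0519
grip_force: 0.0
[0.5283 0.4035] -5.5 0.095 27
[0.5161 0.2616] -4.0 0.095 25
[ 0.6164 -0.4179] 151.3 0.163 172
[0.5228 0.333 ] -4.8 0.096 29
[ 0.3036 -0.2042] 161.6 0.064 132
{'p': 0.97, 'h': array([ 0.60673864, -0.00642416,  0.03234489]), 'hr': ((0.6072693467140198, -0.006227357313036919), (0.11780434846878052, 0.020737862214446068), 5.568953990936279), 'hz': array([0.02999264, 0.03242701, 0.0350947 ]), 'b': array([0.6985027 , 0.0040352 , 0.02127333]), 'nb': 316, 'yaw': np.float64(6.502568527123667)}
key 724 ((0.421517938375473, -0.36912772059440613), (0.011508174240589142, 0.05739159509539604), 12.839462280273438)
[(0.71, [249.5, 191.3], array([[ 0.41978699, -0.36783585,  0.07      ]]))]
at [ 0.42   -0.3708  0.1906] yaw 102.9 t 40.1 F [0.8 0.1 0.1] w 0.0519 | turn 0.0012 (0.1deg) then xyz [ 0.0039 -0.0011  0.2412]
[[373. 294.]]
```

View pics/t3.png

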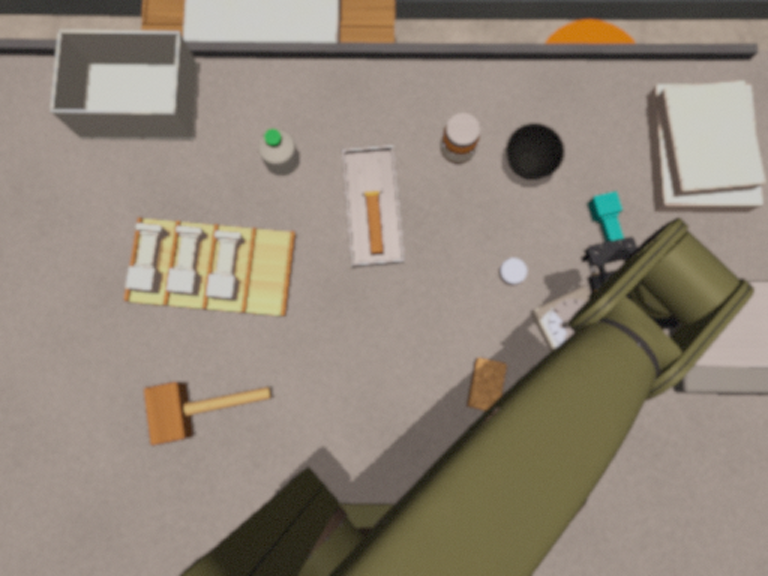

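View pics/w7.png

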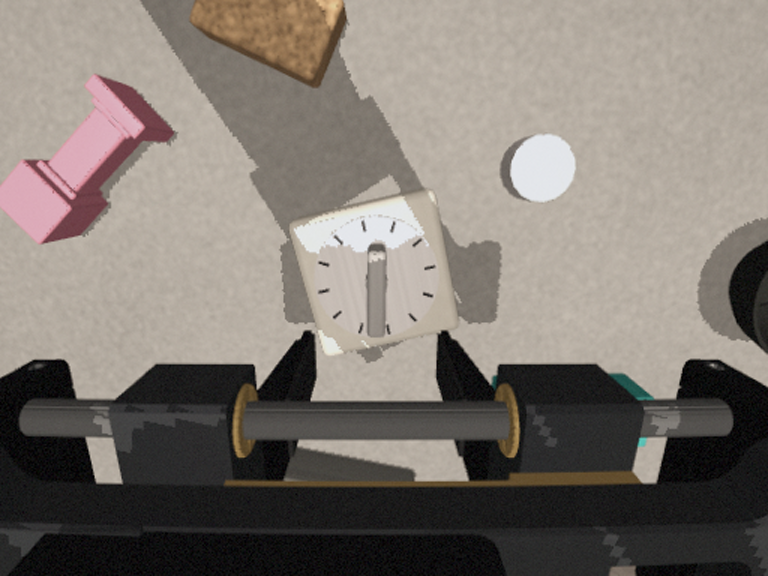

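The top picture shows castings in bays 4, 3 and 2 with their feet towards the robot. The scraper lies lengthwise in the tray with its handle near the robot. In the wrist picture the key wing (376,290) is lined up between the fingers, so I'll go down, grip and wind.

```bash
python3 -m creep '[[0.003,0.001,0.06,0],[0,0,0.07,0],[0,0,0.06,0],[0,0,0.035,0],[0,0,0.014,0],[0,0,0,0],[0,0,0,0],[0,0,0,0]]'
python3 -m creep '[[0,0,0,0],[0,0,0,0],[0,0,0,0],[0,0,0,0],[0,0,0,0],[0,0,0,0],[0,0,0,0],[0,0,0,0]]' -1 50
python3 -m creep '[[0,0,0,0.04],[0,0,0,0.05],[0,0,0,0.06],[0,0,0,0.06],[0,0,0,0.06],[0,0,0,0.06],[0,0,0,0.06],[0,0,0,0.06]]'
python3 -c "
from h import *
s=status.sense();print(s['wrist_torque'],s['joint_pos'])"
```

```text
time_s: 40.82
position: [0.4209, -0.3708, 0.073]
orientation: [179.9, 0.2, 102.9]
contact_force: [0.8, -0.6, 0.3]
width: 0.0524
grip_force: 0.0
time_s: 41.48
position: [0.4201, -0.3697, 0.071]
orientation: [180.0, 0.0, 102.8]
contact_force: [1.1, -0.6, -0.8]
width: 0.0119
grip_force: 50.0
time_s: 42.15
position: [0.4199, -0.3696, 0.071]
orientation: [-180.0, -0.0, 62.1]
contact_force: [1.0, 0.6, 0.5]
width: 0.0117
grip_force: 50.0
[ 0.01580388 -0.00544326  0.1209156 ] [-4.68564096e+01  4.84524188e+00  1.13636255e+02  6.77775719e-03
  6.15245092e+01 -1.89777096e+01]
```

```bash
python3 -m creep '[[0,0,0,0.065],[0,0,0,0.065],[0,0,0,0.065],[0,0,0,0.065],[0,0,0,0.065],[0,0,0,0.065],[0,0,0,0.065],[0,0,0,0.065]]'
python3 -m creep '[[0,0,0,0.065],[0,0,0,0.065],[0,0,0,0.065],[0,0,0,0.065],[0,0,0,0],[0,0,0,0],[0,0,0,0],[0,0,0,0]]'
python3 -m creep '[[0,0,0,0],[0,0,0,0],[0,0,0,0],[0,0,0,0],[0,0,0,0],[0,0,0,0],[0,0,0,0],[0,0,0,0]]' 1
python3 -c "
from h import *
s=status.sense();print(s['wrist_torque'],s['joint_pos'],s['width'])"
```

```text
time_s: 42.82
position: [0.4198, -0.3695, 0.071]
orientation: [-180.0, 0.0, 15.3]
contact_force: [-0.8, 1.5, 0.9]
width: 0.0115
grip_force: 50.0
time_s: 43.48
position: [0.4198, -0.3694, 0.0709]
orientation: [-180.0, 0.0, -7.8]
contact_force: [-0.5, 3.8, 2.9]
width: 0.0116
grip_force: 50.0
time_s: 44.15
position: [0.4198, -0.3698, 0.0709]
orientation: [180.0, -0.0, -7.8]
contact_force: [0.3, 0.5, 0.5]
width: 0.0598
grip_force: 0.0
[-0.04008573  0.17920595 -0.03980605] [-4.68689929e+01  4.84427654e+00  1.13640813e+02 -1.70403725e-03
  6.15109455e+01  5.09713488e+01] 0.05979080344619194
```

```bash
python3 -m creep '[[0,0,0,0],[0,0,0,0],[0,0,0,0],[0,0,0,0],[0,0,0,0],[0,0,0,0],[0,0,0,-0.05],[0,0,0,-0.05]]' 1
python3 -m creep '[[0,0,0,-0.076],[0,0,0,-0.076],[0,0,0,-0.076],[0,0,0,-0.076],[0,0,0,-0.076],[0,0,0,-0.076],[0,0,0,-0.076],[0,0,0,-0.076]]'
python3 -m creep '[[0,0,0,-0.076],[0,0,0,-0.076],[0,0,0,-0.076],[0,0,0,-0.076],[0,0,0,-0.076],[0,0,0,-0.076],[0,0,0,-0.076],[0,0,0,-0.076]]'
python3 -m creep '[[0,0,0,-0.076],[0,0,0,-0.076],[0,0,0,-0.076],[0,0,0,-0.076],[0,0,0,-0.076],[0,0,0,-0.076],[0,0,0,-0.076],[0,0,0,-0.076]]'
python3 -m creep '[[0,0,0,-0.076],[0,0,0,0],[0,0,0,0]]'
```

```text
time_s: 44.82
position: [0.4198, -0.3697, 0.071]
orientation: [180.0, 0.0, 1.4]
contact_force: [0.5, 1.4, 0.4]
width: 0.0949
grip_force: 0.0
time_s: 45.48
position: [0.4198, -0.3697, 0.071]
orientation: [180.0, 0.0, 56.2]
contact_force: [-0.3, -0.1, 0.4]
width: 0.095
grip_force: 0.0
time_s: 46.15
position: [0.4198, -0.3697, 0.0709]
orientation: [-180.0, -0.0, 110.9]
contact_force: [-0.1, 0.1, 0.5]
width: 0.0949
grip_force: 0.0
time_s: 46.82
position: [0.4198, -0.3697, 0.071]
orientation: [180.0, 0.0, 165.7]
contact_force: [-0.6, 0.4, -0.1]
width: 0.0953
grip_force: 0.0
time_s: 47.07
position: [0.4199, -0.3697, 0.071]
orientation: [180.0, 0.0, 172.0]
contact_force: [0.3, -0.2, 0.2]
width: 0.0955
grip_force: 0.0
```

```bash
python3 -m creep '[[0,0,0,0],[0,0,0,0],[0,0,0,0],[0,0,0,0],[0,0,0,0],[0,0,0,0],[0,0,0,0],[0,0,0,0]]' -1 55
python3 -m creep '[[0,0,0,0],[0,0,0,0],[0,0,0,0],[0,0,0,0],[0,0,0,0.03],[0,0,0,0.06],[0,0,0,0.06],[0,0,0,0.06]]'
python3 -m creep '[[0,0,0,0.06],[0,0,0,0.06],[0,0,0,0.06],[0,0,0,0.06],[0,0,0,0.06],[0,0,0,0.06],[0,0,0,0.06],[0,0,0,0.06]]'
python3 -m creep '[[0,0,0,0.06],[0,0,0,0.06],[0,0,0,0.06],[0,0,0,0.06],[0,0,0,0.06],[0,0,0,0.06],[0,0,0,0.06],[0,0,0,0.06]]'
python3 -m creep '[[0,0,0,0.06],[0,0,0,0],[0,0,0,0]]'
python3 -c "
from h import *
s=status.sense();print(s['wrist_torque'],s['joint_pos'],s['width'])"
```

```text
time_s: 47.73
position: [0.4198, -0.3697, 0.071]
orientation: [-180.0, 0.0, 172.2]
contact_force: [0.2, -0.0, 0.0]
width: 0.0469
grip_force: 0.0
time_s: 48.4
position: [0.42, -0.3693, 0.0709]
orientation: [180.0, -0.0, 153.0]
contact_force: [1.3, 2.2, 2.2]
width: 0.0117
grip_force: 54.8
time_s: 49.07
position: [0.4201, -0.3693, 0.071]
orientation: [180.0, -0.0, 109.8]
contact_force: [1.4, 1.7, 0.8]
width: 0.0117
grip_force: 54.8
time_s: 49.73
position: [0.4201, -0.3693, 0.0709]
orientation: [180.0, -0.0, 66.6]
contact_force: [1.2, 1.8, 0.6]
width: 0.0117
grip_force: 54.8
time_s: 49.98
position: [0.4201, -0.3694, 0.071]
orientation: [180.0, -0.0, 61.6]
contact_force: [0.6, 1.0, 0.4]
width: 0.012
grip_force: 54.8
[ 0.15022928 -0.17708421 -0.1052608 ] [-4.68444008e+01  4.83767182e+00  1.13644557e+02  5.17210759e-02
  6.15242929e+01 -1.84522437e+01] 0.01195458060711889
```

```bash
python3 -m creep '[[0,0,0,0],[0,0,0,0],[0,0,0,0],[0,0,0,0],[0,0,0,0],[0,0,0,0]]' -0.3
python3 -m creep '[[0,0,0,0],[0,0,0,0],[0,0,0,0],[0,0,0,0],[0,0,0,0],[0,0,0,0],[0,0,0,0],[0,0,0,0]]' -1 58
python3 -m creep '[[0,0,0,0.04],[0,0,0,0.06],[0,0,0,0.06],[0,0,0,0.06],[0,0,0,0.06],[0,0,0,0.06],[0,0,0,0.06],[0,0,0,0.06]]'
python3 -m creep '[[0,0,0,0.06],[0,0,0,0.06],[0,0,0,0.06],[0,0,0,0.06],[0,0,0,0.06],[0,0,0,0.06],[0,0,0,0.06],[0,0,0,0.06]]'
python3 -m creep '[[0,0,0,0.06],[0,0,0,0.06],[0,0,0,0.06],[0,0,0,0]]'
python3 -c "
from h import *
s=status.sense();print(s['wrist_torque'],s['joint_torque'],s['joint_pos'],s['width'])"
```

```text
time_s: 50.48
position: [0.4198, -0.3698, 0.071]
orientation: [180.0, 0.0, 61.5]
contact_force: [0.6, 0.2, -0.0]
width: 0.0333
grip_force: 0.0
time_s: 51.15
position: [0.4199, -0.3698, 0.071]
orientation: [180.0, 0.0, 61.5]
contact_force: [0.2, -0.7, -0.8]
width: 0.0119
grip_force: 58.0
time_s: 51.82
position: [0.4197, -0.3695, 0.071]
orientation: [-180.0, 0.0, 19.8]
contact_force: [-1.3, 1.1, 1.3]
width: 0.0115
grip_force: 58.0
time_s: 52.48
position: [0.4196, -0.3692, 0.0709]
orientation: [-180.0, 0.1, -23.4]
contact_force: [-1.9, 2.5, 0.8]
width: 0.0114
grip_force: 58.0
time_s: 52.82
position: [0.4197, -0.3692, 0.071]
orientation: [-180.0, 0.1, -39.4]
contact_force: [-0.7, 3.0, 1.4]
width: 0.012
grip_force: 58.0
[ 0.42815706  0.18897663 -0.06232791] [ -0.85805817 -34.80123281 -32.12355494  -0.25388075  -0.64363953
   0.63040802] [-4.68504720e+01  4.82551337e+00  1.13657411e+02  3.62528673e-02
  6.15912709e+01  8.25692392e+01] 0.011969948508993206
```

```bash
T='from h import *
s=status.sense();print(s["wrist_torque"].round(2),s["joint_torque"][5].round(2),"yaw",s["orientation"][2].round(2))'
python3 -m creep '[[0,0,0,0.02],[0,0,0,0.02],[0,0,0,0.02],[0,0,0,0]]' | head -1; python3 -c "$T"
python3 -m creep '[[0,0,0,0.02],[0,0,0,0.01],[0,0,0,0.01],[0,0,0,0]]' | head -1; python3 -c "$T"
python3 -m creep '[[0,0,0,0.01],[0,0,0,0.01],[0,0,0,0],[0,0,0,0]]'| head -1; python3 -c "$T"
python3 -m creep '[[0,0,0,0.01],[0,0,0,0.01],[0,0,0,0],[0,0,0,0]]'| head -1; python3 -c "$T"
```

```text
time_s: 53.15
[ 0.54  0.28 -0.01] 0.18 yaw -44.65
time_s: 53.48
[0.86 0.26 0.38] 0.45 yaw -48.26
time_s: 53.82
[0.94 0.2  1.08] 1.07 yaw -49.89
time_s: 54.15
[0.99 0.19 1.43] 1.39 yaw -51.63
```

```bash
T='from h import *
s=status.sense();print(s["wrist_torque"].round(2),s["joint_torque"][5].round(2),"yaw",s["orientation"][2].round(2))'
python3 -m creep '[[0,0,0,0.015],[0,0,0,0.015],[0,0,0,0],[0,0,0,0]]'| head -1; python3 -c "$T"
python3 -m creep '[[0,0,0,0.015],[0,0,0,0.015],[0,0,0,0],[0,0,0,0]]'| head -1; python3 -c "$T"
```

```text
time_s: 54.48
[ 0.72 -0.14  1.27] 1.24 yaw -54.47
time_s: 54.82
[ 0.8  -0.2   1.68] 1.69 yaw -57.23
```

```bash
python3 -m creep '[[0,0,0,0],[0,0,0,0],[0,0,0,0],[0,0,0,0],[0,0,0,0],[0,0,0,0],[0,0,0,0],[0,0,0,0]]' 0.2
python3 -m creep '[[0,0,-0.03,0],[0,0,-0.06,0],[0,0,-0.08,0],[0,0,-0.08,0],[0,0,0,0],[0,0,0,0]]'
python3 - <<'E'
from h import *
im,d,ci=snap("wrist");save(im,"w8.png"); P=cloud(im,d,ci); R=P[...,:2]-[.42,-.369]; near=np.hypot(R[...,0],R[...,1])<.05
Q=P[near&(P[...,2]>.07)&(P[...,2]<.09)]; print("key",len(Q),cv2.minAreaRect(Q[:,:2].astype(np.float32)))
near=np.hypot(R[...,0],R[...,1])<.09
Q=P[near&(P[...,2]>.03)&(P[...,2]<.045)]; print("timer",cv2.minAreaRect(Q[:,:2].astype(np.float32)))
E
```

```text
time_s: 55.48
position: [0.4198, -0.3698, 0.071]
orientation: [180.0, -0.0, -57.4]
contact_force: [-0.5, 0.6, -0.2]
width: 0.0559
grip_force: 0.0
time_s: 55.98
position: [0.4213, -0.3713, 0.2]
orientation: [-179.9, -0.4, -57.3]
contact_force: [-0.1, -0.2, 0.0]
width: 0.0571
grip_force: 0.0
key 697 ((0.42137882113456726, -0.3705168068408966), (0.012012498453259468, 0.05738629400730133), 42.11591720581055)
timer ((0.4211994707584381, -0.37023332715034485), (0.11006651073694229, 0.11005881428718567), 25.84687614440918)
```

View pics/w8.png

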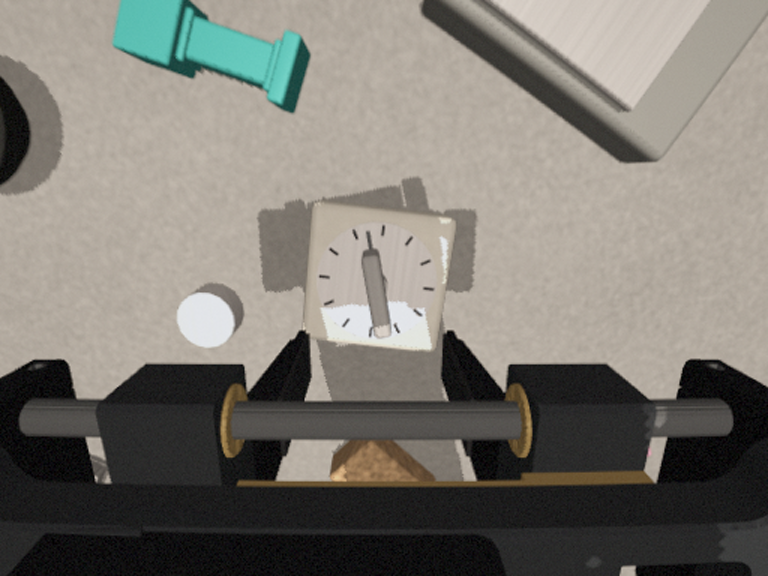

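```bash
python3 - <<'E'
from h import *
for o in casts("top"): 
    if o["sat"]<45: print(np.round(o["c"],4),round(o["yaw"],1),round(o["L"],3),o["zt"])
s=scraper(); print(s["hr"],s["hz"],s["yaw"])
im,d,ci=snap("scene");save(im,"s9.png")
E
```

```text
[0.5233 0.3329] -4.5 0.096 0.06998415044930706
[0.5143 0.2617] -4.8 0.096 0.07072466048793813
[0.5201 0.3959] -4.0 0.096 0.07040206555959261
((0.6074345707893372, -0.006423540413379669), (0.11699289083480835, 0.020907515659928322), 5.733487129211426) [0.02971819 0.03264202 0.03547662] 6.308074954537304
```

View pics/s9.png

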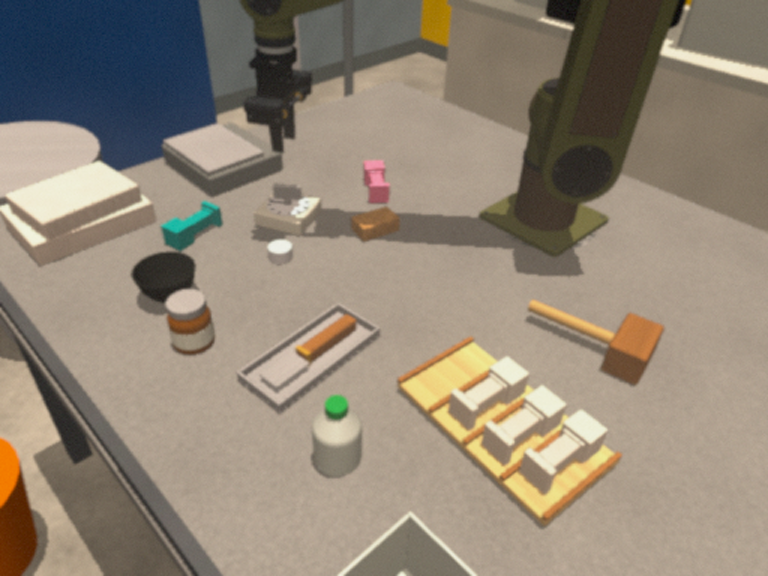

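```bash
python3 - <<'E'
from h import *
C=[o for o in casts("top") if o["sat"]<45 and o["c"][1]>.2]
im,d,ci=snap("top"); P=cloud(im,d,ci)
for o in C:
    a=np.radians(-4.85); X=np.array([np.cos(a),np.sin(a)]);Y=np.array([-X[1],X[0]])
    Q=P[(np.hypot(*(np.moveaxis(P[...,:2],2,0)-o["foot"][:,None,None]))<.016)&(P[...,2]>.05)]
    A=np.c_[(Q[:,:2]-o["foot"])@X,(Q[:,:2]-o["foot"])@Y,np.ones(len(Q))]
    k=np.linalg.lstsq(A,Q[:,2],rcond=None)[0]; r=o["c"]-[.523,.297]
    print(np.round(o["c"],4),round(o["yaw"],1),"rack xy",np.round([r@X,r@Y],4),"slopes deg",np.round(np.degrees(k[:2]),1),"z",k[2].round(4),len(Q))
save(im[130:220,75:210],"rk.png",5.5)
E
```

```text
[0.5229 0.3321] -6.1 rack xy [-0.0031  0.035 ] slopes deg [3.  0.6] z 0.0681 110
[0.5142 0.2622] -4.5 rack xy [-0.0058 -0.0354] slopes deg [-2.1 -1.4] z 0.0679 111
[0.5189 0.3951] -4.5 rack xy [-0.0124  0.0974] slopes deg [-2.2  1.1] z 0.0683 112
```

View pics/rk.png

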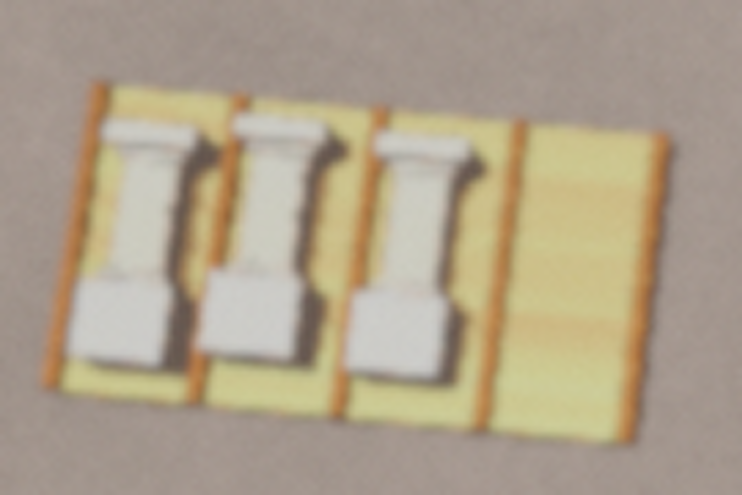

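The close view shows all three castings flat, aligned and between the battens. The bay 4 casting slid about 1 cm but is still wholly inside its bay, so I'm handing in.

```bash
python3 -c "
from plant import job; print(job.finish_job())"
```

```text
the job is handed in; nothing more can be done
None
```

I handed the job in: the scraper is in the tray with its handle towards the robot, the three castings present lie flat in bays 2–4 with feet towards the robot (the bay 4 one slid about 1 cm but is still in its bay), and then the timer key was wound to the stop in three turns and let go; no verdict came back.

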